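# Put away the camera kit: nest the lens covers, stand up the posts

## Robot

A 6-joint arm with a two-finger parallel gripper is mounted at the origin on the work surface. World frame = base frame: x ahead of the robot, y to its left, z up, the work surface at z = 0. Lengths are in m, angles in rad, forces in N, time in s.
With the tool pointing down it reaches from about 0.275 to 0.85 m from the base axis. Payload 19 kg.
Tool frame: the origin (TCP) lies where the fingers leave the gripper's body, on its centre line; the fingertips stand 73 mm ahead of it and the grasp point (between the pads) lies 54 mm ahead of it; z points along the fingers, y is the direction in which the jaws open and shut (so a half turn about z gives the same grasp; the last joint's range is limited). The gripper opens to 85 mm and grips with 20 to 120 N. Pads are 22 mm wide; open, the fingers measure 114 mm over their backs; the gripper's body (76 mm by 85 mm) begins 54 mm behind the grasp point. The pads swing forward as they close: fully open they stand 13 mm farther back than shut.
Start: joints at [-1.292, 0.15, 1.437, -0, 1.554, -0.134], TCP at [0.231, -0.527, 0.304] pointing down, gripper open.
Joint ranges: [-2.8, 2.8], [-0.68, 2.1], [0.12, 2.68], [-1.39, 4.53], [0.16, 2.79], [-2.81, 2.81]. Speed limits (rad/s): [1.89, 1.89, 2.22, 3.01, 3.01, 3.01].

## Interface

Orientations are given as [roll, pitch, yaw] about the fixed x, y, z axes, in that order (R = Rz(yaw) Ry(pitch) Rx(roll)).
In Python, from rig import arm gives the robot as it stands.
- The arm moves only by the tool move_arm, never from a script. Its argument "series" is a list of rows, each an object with "claw": the finger opening in mm, from 0 to 85.4; "travel": the shift along the tool's x, y, z in units of 50 mm (1.0 is 50 mm), a list of three; "angular": the turn, a rotation vector about the tool's x, y, z in units of 5 degrees (1.0 is 5 degrees), a list of three. A call has 1 to 8 rows; each row is the pose to reach, as a shift and turn from the pose commanded when the call began, along the tool's axes at that moment; what a row does not reach only later rows make up. A row lasts 1/10 s, in which the tool goes at most 50 mm and 8.59 degrees, less where a joint would pass 70% of its speed; a pose out of reach is approached as far as the arm can. A call with a gripper value outside its range is refused whole. The fingers move at their own pace and stop on an object; "grip_force" is the grip in N (left out, the last holds). Time passes only in rows, so rows that repeat a pose let the fingers close. It gives the time, the measured TCP pose, the force and the opening at its end, in the units of the state.
- arm.observe(): the state, without advancing time (a new reading comes with each control period).
- arm.capture(name): name is "scene" or "side" or "wrist"; returns a dict with "color" (480x640x3 uint8, red, green, blue), "fx", "fy", "cx", "cy" (pixels), "R" (3x3) and "t" (3): a world point X has camera coordinates R X + t. Camera axes: x right, y down, z forward; pixel columns grow to the right and rows downward; lengths in m; the calibration is good to about 2 mm. A picture is of the moment at which its call begins. There is no depth.
- arm.hand_in(): hands the job in, once; it reports no verdict.
The state is a dict: "time": time; "joints": joint angles; "dq": joint speeds; "effort": joint torques, N m; "tcp_pos": TCP position; "orientation": TCP orientation; "force": force on the tool from outside, world axes, zero at the start; "torque": the same for the moment, N m; "opening": finger opening in m.
Only numpy, scipy, OpenCV 4.12 (cv2) and the standard library are available. Lean on these libraries where they do the work, as an engineer would, in place of code of your own. Each camera call takes 0.05 s, during which the arm holds its last target.

## Task

Class is over: put the camera kit away. Slide the dust shutter of the post rack fully open, stand every aluminium post upright in a socket of its own, right down to the bottom, and nest all the orange lens covers over the grey storage cone in one straight stack, each pressed home level with just a light push, never rammed so hard that the tapers jam. Let go of everything and do not knock over or shove the water bottle or the flask standing near the cone and the rack.

Things in the scene. Friction and masses are not known exactly. Their poses are not given: they have to be found in the camera images.
- cover1_mid (a point): orange lens cover (may be absent): tapered round cup standing mouth down, 100 mm high, outer diameter 78 mm at the mouth, 58 mm at the closed top, straight sides, about 90 g, rim weighted. Solid in the top 27 mm (grip there), hollow below, wall 3.2 mm. This point is its centre, 50 mm above the mouth; z = its axis, mouth to top. Nested home, its centre is 32 mm above the centre of the cover or cone it sits on
- cover2_mid (a point): orange lens cover (may be absent): tapered round cup standing mouth down, 100 mm high, outer diameter 78 mm at the mouth, 58 mm at the closed top, straight sides, about 90 g, rim weighted. Solid in the top 27 mm (grip there), hollow below, wall 3.2 mm. This point is its centre, 50 mm above the mouth; z = its axis, mouth to top. Nested home, its centre is 32 mm above the centre of the cover or cone it sits on
- cover3_mid (a point): orange lens cover (may be absent): tapered round cup standing mouth down, 100 mm high, outer diameter 78 mm at the mouth, 58 mm at the closed top, straight sides, about 90 g, rim weighted. Solid in the top 27 mm (grip there), hollow below, wall 3.2 mm. This point is its centre, 50 mm above the mouth; z = its axis, mouth to top. Nested home, its centre is 32 mm above the centre of the cover or cone it sits on
- cover4_mid (a point): orange lens cover (may be absent): tapered round cup standing mouth down, 100 mm high, outer diameter 78 mm at the mouth, 58 mm at the closed top, straight sides, about 90 g, rim weighted. Solid in the top 27 mm (grip there), hollow below, wall 3.2 mm. This point is its centre, 50 mm above the mouth; z = its axis, mouth to top. Nested home, its centre is 32 mm above the centre of the cover or cone it sits on
- stand_mid (a point): fixed grey storage cone, same outer shape as a cover (100 mm high, diameter 78 mm at the bottom, 58 mm at the top), on a dark foot 110 mm across, 10 mm thick. This point is the cone's centre, 60 mm above the table; z up. A cover just let go on it hangs high or crooked (small lips inside drag over the last 8 mm); a push of about 10 N seats it; over 40 N jams it
- post1_mid (a point): square aluminium profile post with a dark groove down each side, 40 x 40 mm, 110 mm long, 180 g, standing upright on the table. This point is its centre, 55 mm above its foot; z is up along the post, x and y are square to its faces. Not every post is present in every run
- post2_mid (a point): square aluminium profile post with a dark groove down each side, 40 x 40 mm, 110 mm long, 180 g, standing upright on the table. This point is its centre, 55 mm above its foot; z is up along the post, x and y are square to its faces. Not every post is present in every run
- post3_mid (a point): square aluminium profile post with a dark groove down each side, 40 x 40 mm, 110 mm long, 180 g, standing upright on the table. This point is its centre, 55 mm above its foot; z is up along the post, x and y are square to its faces. Not every post is present in every run
- rack: fixed post rack: a black socket block 64 mm (its x) by 210 mm (its y), 40 mm high, with a grey ledge 74 mm wide at the same height behind it (+x). Origin on the table under the middle of the block; x points from the block to the ledge, y along the row of sockets, z up
- socket1 (a point): centre of the mouth of square socket 1 of the rack, 40 mm above the table: 43.5 x 43.5 mm, square to the rack, 32 mm deep, 3 mm chamfer; the three sockets are 68 mm apart along the rack's y. A post seated in it has its centre 63 mm above the table and sticks out 78 mm above the block
- socket2 (a point): centre of the mouth of square socket 2 of the rack, 40 mm above the table: 43.5 x 43.5 mm, square to the rack, 32 mm deep, 3 mm chamfer; the three sockets are 68 mm apart along the rack's y. A post seated in it has its centre 63 mm above the table and sticks out 78 mm above the block
- socket3 (a point): centre of the mouth of square socket 3 of the rack, 40 mm above the table: 43.5 x 43.5 mm, square to the rack, 32 mm deep, 3 mm chamfer; the three sockets are 68 mm apart along the rack's y. A post seated in it has its centre 63 mm above the table and sticks out 78 mm above the block
- shutter (a joint): travel in m of the aluminium dust shutter along the rack's +x: 0 lies over the sockets, 0.072 is fully open on the ledge, when the sockets are clear; needs about 2 N and stays where it is left
- shutter_grip (a point): centre of the shutter's blue grip bar: 16 mm (rack x) by 60 mm (rack y), standing 24 mm above the 4 mm plate; its top is 12 mm above this point; moves with the shutter. The plate is 66 x 206 mm
- water1: clear water bottle with a blue cap, 60 mm across, 190 mm high, standing loose, not part of the job; origin at the centre of its underside
- flask: steel vacuum flask with a black cap, 68 mm across, 215 mm high, standing loose, not part of the job; origin at the centre of its underside
Mind the look-alikes: they are no part of the job. Leave any brown, pink or red look-alike of the part that bears post1_mid alone.

How it is judged:
On the way:
1. the dust shutter is slid open (at least 64 of its 72 mm) (value of joint shutter above 0.064 m), for 0.2 s.
At the end, for the whole second after the job is handed in: Shutter at least 60 mm open. Each cover: centre 28.5 to 35.5 mm above that of the cover or cone directly below, within 4 mm of it sideways, 10 mm of the cone axis, tilt under 0.07. Each post: within 5 mm of a socket centre, centre under 27 mm above its mouth, tilt under 0.06. All at rest (value of joint shutter above 0.06 m and ((horizontal distance between cover1_mid and stand_mid below 0.004 m and z of cover1_mid in the frame of stand_mid between 0.0285 and 0.0355 m) or (horizontal distance between cover1_mid and cover2_mid below 0.004 m and z of cover1_mid in the frame of cover2_mid between 0.0285 and 0.0355 m) or (horizontal distance between cover1_mid and cover3_mid below 0.004 m and z of cover1_mid in the frame of cover3_mid between 0.0285 and 0.0355 m) or (horizontal distance between cover1_mid and cover4_mid below 0.004 m and z of cover1_mid in the frame of cover4_mid between 0.0285 and 0.0355 m)) and angle between each of cover1_mid, cover2_mid, cover3_mid, cover4_mid's own z axis and vertical below 0.07 rad and linear speed of each of cover1, cover2, cover3, cover4, post1, post2, post3 below 0.02 m/s and horizontal distance between each of cover1_mid, cover2_mid, cover3_mid, cover4_mid and stand_mid below 0.01 m and ((horizontal distance between cover2_mid and stand_mid below 0.004 m and z of cover2_mid in the frame of stand_mid between 0.0285 and 0.0355 m) or (horizontal distance between cover2_mid and cover1_mid below 0.004 m and z of cover2_mid in the frame of cover1_mid between 0.0285 and 0.0355 m) or (horizontal distance between cover2_mid and cover3_mid below 0.004 m and z of cover2_mid in the frame of cover3_mid between 0.0285 and 0.0355 m) or (horizontal distance between cover2_mid and cover4_mid below 0.004 m and z of cover2_mid in the frame of cover4_mid between 0.0285 and 0.0355 m)) and ((horizontal distance between cover3_mid and stand_mid below 0.004 m and z of cover3_mid in the frame of stand_mid between 0.0285 and 0.0355 m) or (horizontal distance between cover3_mid and cover1_mid below 0.004 m and z of cover3_mid in the frame of cover1_mid between 0.0285 and 0.0355 m) or (horizontal distance between cover3_mid and cover2_mid below 0.004 m and z of cover3_mid in the frame of cover2_mid between 0.0285 and 0.0355 m) or (horizontal distance between cover3_mid and cover4_mid below 0.004 m and z of cover3_mid in the frame of cover4_mid between 0.0285 and 0.0355 m)) and ((horizontal distance between cover4_mid and stand_mid below 0.004 m and z of cover4_mid in the frame of stand_mid between 0.0285 and 0.0355 m) or (horizontal distance between cover4_mid and cover1_mid below 0.004 m and z of cover4_mid in the frame of cover1_mid between 0.0285 and 0.0355 m) or (horizontal distance between cover4_mid and cover2_mid below 0.004 m and z of cover4_mid in the frame of cover2_mid between 0.0285 and 0.0355 m) or (horizontal distance between cover4_mid and cover3_mid below 0.004 m and z of cover4_mid in the frame of cover3_mid between 0.0285 and 0.0355 m)) and ((horizontal distance between post1_mid and socket1 below 0.005 m and z of post1_mid in the frame of socket1 below 0.027 m) or (horizontal distance between post1_mid and socket2 below 0.005 m and z of post1_mid in the frame of socket2 below 0.027 m) or (horizontal distance between post1_mid and socket3 below 0.005 m and z of post1_mid in the frame of socket3 below 0.027 m)) and angle between each of post1_mid, post2_mid, post3_mid's own z axis and vertical below 0.06 rad and ((horizontal distance between post2_mid and socket1 below 0.005 m and z of post2_mid in the frame of socket1 below 0.027 m) or (horizontal distance between post2_mid and socket2 below 0.005 m and z of post2_mid in the frame of socket2 below 0.027 m) or (horizontal distance between post2_mid and socket3 below 0.005 m and z of post2_mid in the frame of socket3 below 0.027 m)) and ((horizontal distance between post3_mid and socket1 below 0.005 m and z of post3_mid in the frame of socket1 below 0.027 m) or (horizontal distance between post3_mid and socket2 below 0.005 m and z of post3_mid in the frame of socket2 below 0.027 m) or (horizontal distance between post3_mid and socket3 below 0.005 m and z of post3_mid in the frame of socket3 below 0.027 m))); the robot touches nothing.
It fails at once if a cover is rammed onto the one below: more than 75 N of contact force in the tapers of two covers, or of a cover and the storage cone (a push of some 40 N or more) (contact force between stand and cover1 above 75 N or contact force between any of stand, cover1 and cover2 above 75 N or contact force between any of stand, cover1, cover2 and cover3 above 75 N or contact force between any of stand, cover1, cover2, cover3 and cover4 above 75 N).
It fails at once if the water bottle or the flask is knocked over (tilted more than 0.5 rad) or shoved more than 50 mm (angle between any of water1, flask's own z axis and vertical above 0.5 rad or distance of any of water1, flask from where it was at the start of the episode above 0.05 m).
Of cover1, cover2, cover3, cover4 only 3 to 4 are there at a start; the rules pass over those that are not, and their reading is None.
Of post1, post2, post3 only 2 to 3 are there at a start; the rules pass over those that are not, and their reading is None.
At some moment in a run one of cover1, cover2, cover3, cover4 may be knocked a few centimetres aside while the robot is not near it.
It also fails if it takes over 210 s, if anything falls off the work surface, if the arm or the gripper's body presses on something with over 40 N, if the wrist force passes 120 N, or if a joint passes its speed limit or range.

## Working session

There is one attempt and no reset: what is moved stays moved. The work goes in short steps, Python scripts to look and compute and a tool call to move; the robot and the scene stay as the last step left them, time stands still between calls to the robot, and variables do not carry over. Pictures are saved under pics/ and viewed, and the job is handed in when it is done.

Besides the shell and the picture viewer there is one more tool, called after "Request:" by a JSON object that holds its "fn" and its "kwargs", one argument or row to a line. move_arm: Moves the arm, as the interface text tells. Its arguments: {"type":"object","properties":{"series":{"type":"array"},"grip_force":{"type":"number"}},"required":["series"]}

```bash
ls; mkdir -p pics
python3 - <<'E'
from rig import arm
import cv2
print(arm.observe())
for n in ["scene","side","wrist"]:
    c=arm.capture(n); cv2.imwrite(f"pics/{n}0.png",c["color"][:,:,::-1]); print(n,c["fx"],c["fy"],c["cx"],c["cy"],c["R"],c["t"])
E
```

```text
pics
{'time': 0.0, 'joints': array([-1.29197332e+00,  1.50985405e-01,  1.43800665e+00, -1.19502826e-05,
        1.55380479e+00, -1.33994753e-01]), 'dq': array([-0.00029744, -0.00143318,  0.00196337, -0.00056128, -0.00052526,
       -0.00161945]), 'effort': array([-3.03372573e-03, -7.13056684e+01, -5.70886087e+01, -5.69245822e-04,
        8.70478805e-03, -2.31303591e-05]), 'tcp_pos': array([ 0.23062459, -0.52655548,  0.30328789]), 'orientation': array([-3.14039766e+00, -1.49032084e-04,  4.12817880e-01]), 'force': array([-0.05253244, -0.22319133, -0.11713925]), 'torque': array([ 0.01384337, -0.04800077, -0.11699199]), 'opening': 0.08534125437551475}
scene 451.5455474706481 451.5455474706481 314.61552231302585 236.49481367882584 [[ 0.76433463  0.6448116   0.00325259]
 [ 0.5636128  -0.66561719 -0.48917724]
 [-0.31326218  0.37572831 -0.87217833]] [-0.39331594 -0.31955408  1.30270596]
side 589.0430469770803 589.0430469770803 326.8703672296015 230.750824032228 [[-0.77106419 -0.6367551   0.0017186 ]
 [-0.41216727  0.4970437  -0.76358739]
 [ 0.48536395 -0.58948324 -0.64570221]] [0.41347145 0.29970955 1.19391753]
wrist 396.2640024252429 396.2640024252429 323.76119910385404 236.3685161338475 [[ 4.01616785e-01 -9.15807337e-01 -9.37517740e-04]
 [-8.67351652e-01 -3.80695282e-01  3.20581056e-01]
 [-2.93947392e-01 -1.27937575e-01 -9.47220623e-01]] [-0.57453906 -0.04008965  0.38149204]
```

View pics/scene0.png

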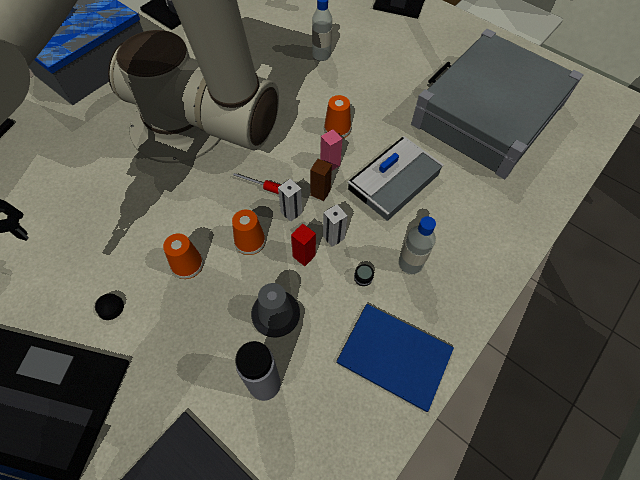

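View pics/side0.png

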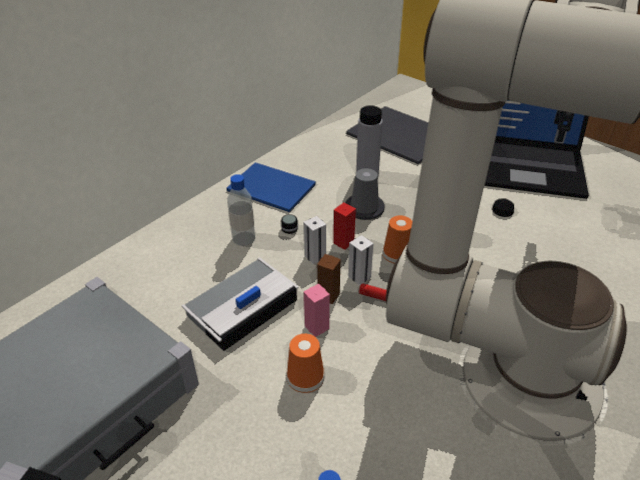

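View pics/wrist0.png

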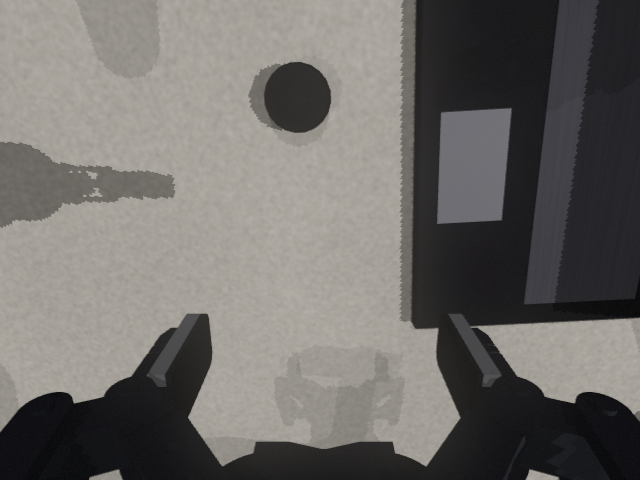

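```bash
cat > h.py <<'E'
from rig import arm
import cv2, numpy as np
def cap(n,f=None):
    c=arm.capture(n)
    if f: cv2.imwrite(f"pics/{f}.png",c["color"][:,:,::-1])
    return c
def ray(c,u,v,z):
    d=c["R"].T@np.array([(u-c["cx"])/c["fx"],(v-c["cy"])/c["fy"],1.]); o=-c["R"].T@c["t"]
    return o+d*(z-o[2])/d[2]
def pr(c,X):
    p=c["R"]@np.asarray(X,float)+c["t"]; return np.array([c["fx"]*p[0]/p[2]+c["cx"],c["fy"]*p[1]/p[2]+c["cy"]])
def crop(c,u,v,w,h,s,f):
    u,v=int(u),int(v); im=c["color"][max(0,v-h//2):v+h//2,max(0,u-w//2):u+w//2,::-1]
    cv2.imwrite(f"pics/{f}.png",cv2.resize(im,None,fx=s,fy=s,interpolation=cv2.INTER_CUBIC)); print(f,"origin",max(0,u-w//2),max(0,v-h//2),"scale",s)
E
python3 - <<'E'
from h import *
c=cap("scene"); s=cap("side")
crop(c,330,190,200,150,4,"sc1"); crop(c,250,270,200,150,4,"sc2")
crop(s,300,280,200,150,4,"si1"); crop(s,370,230,200,150,4,"si2")
E
```

```text
sc1 origin 230 115 scale 4
sc2 origin 150 195 scale 4
si1 origin 200 205 scale 4
si2 origin 270 155 scale 4
```

View pics/sc1.png

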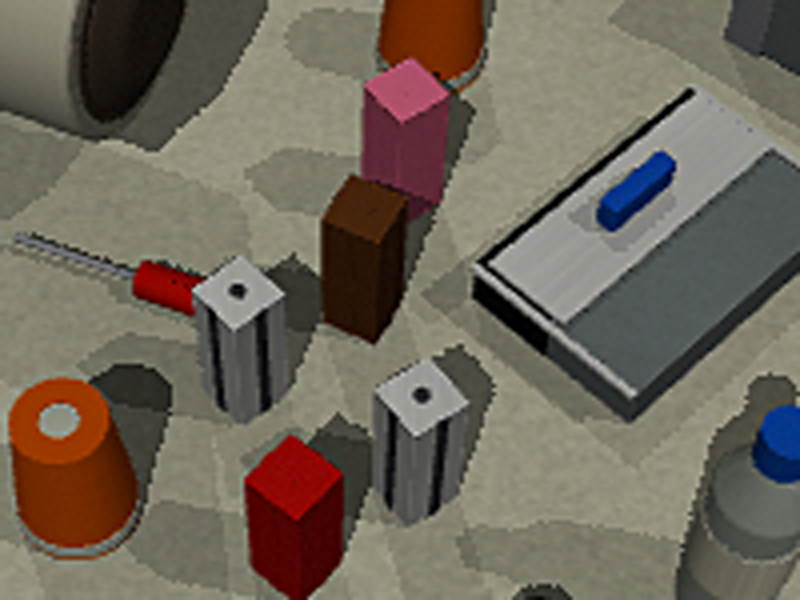

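View pics/sc2.png

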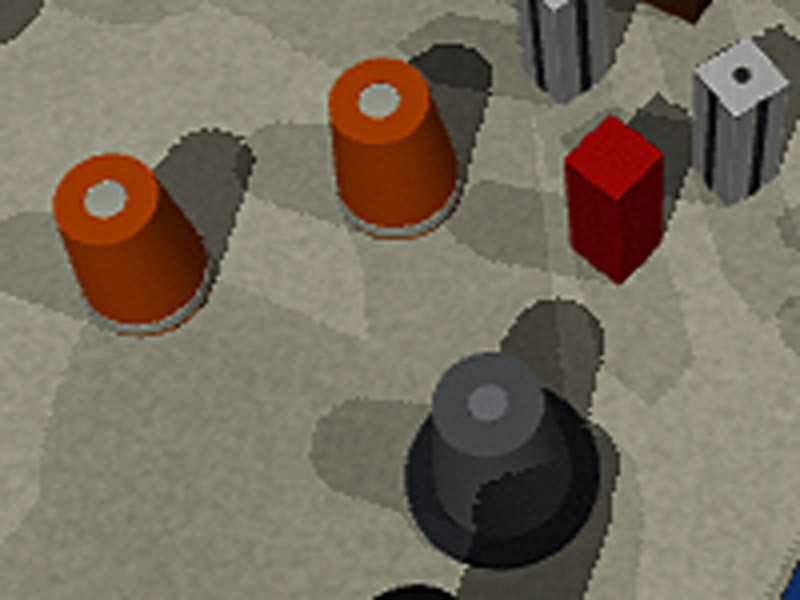

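View pics/si1.png

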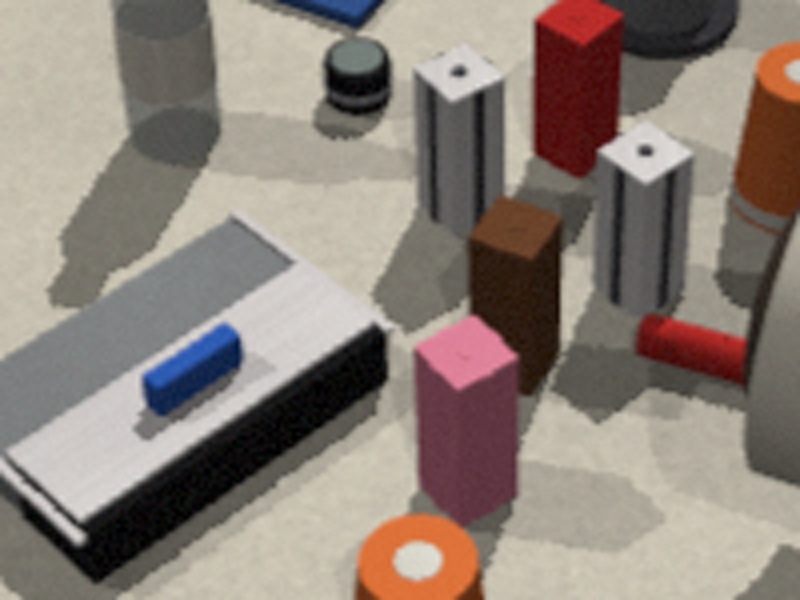

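View pics/si2.png

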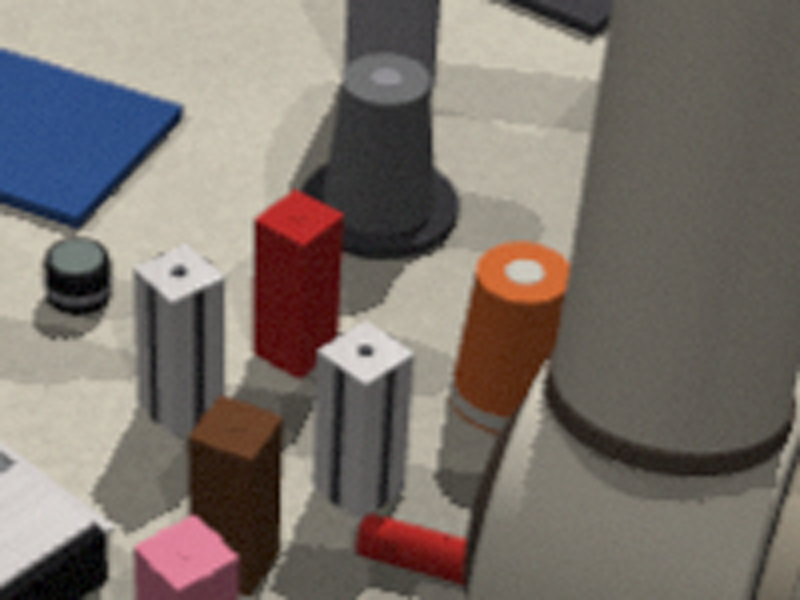

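Run:
```python
from h import *
c=cap("scene"); s=cap("side")
crop(c,395,175,120,90,6,"sc3"); crop(c,338,110,60,60,8,"sc4"); crop(s,305,355,60,60,8,"si4"); crop(s,242,303,130,100,6,"si3")
np.set_printoptions(precision=4,suppress=True)
for n,a,b,z in [("A",(289.75,187.75),(361.25,242.5),.11),("B",(335.5,213.75),(314.5,223),.11),("cone",(272,295.75),(366.75,174.25),.11),("c1",(244.75,220),(401,223),.1),("c2",(176.5,244.75),None,.1)]:
    print(n,ray(c,*a,z), ray(s,*b,z) if b else "")
```

```text
sc3 origin 335 130 scale 6
sc4 origin 308 80 scale 8
si4 origin 275 325 scale 8
si3 origin 177 253 scale 6
A [ 0.4464 -0.0105  0.11  ] [ 0.4442 -0.0116  0.11  ]
B [0.5739 0.0028 0.11  ] [0.5719 0.0032 0.11  ]
cone [ 0.5992 -0.2369  0.11  ] [ 0.5971 -0.2386  0.11  ]
c1 [ 0.4228 -0.139   0.1   ] [ 0.42   -0.1386  0.1   ]
c2 [ 0.3527 -0.2824  0.1   ]
```

View pics/sc3.png

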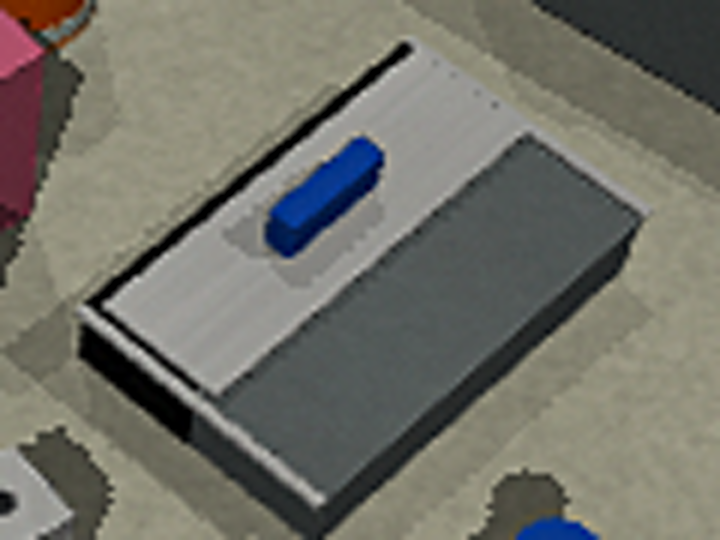

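View pics/sc4.png

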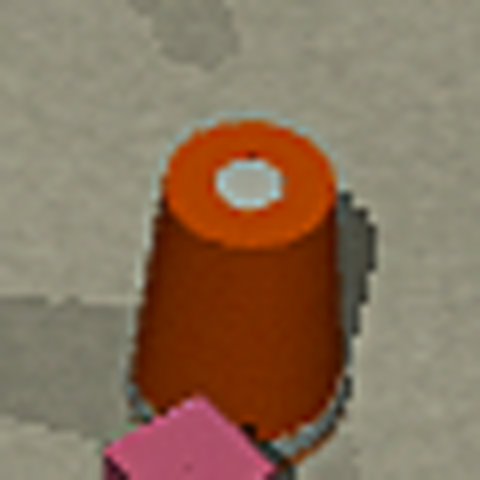

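View pics/si4.png

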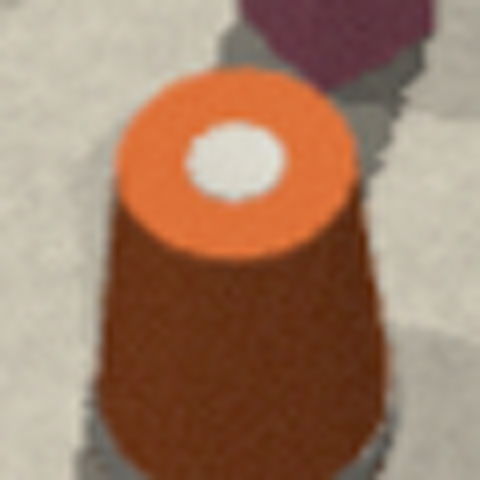

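View pics/si3.png

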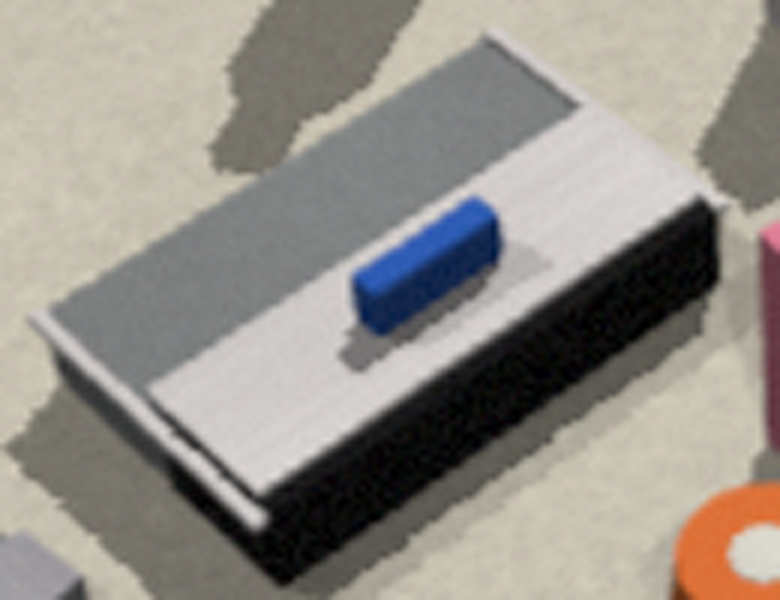

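Run:
```python
from h import *
np.set_printoptions(precision=4,suppress=True)
c=cap("scene"); s=cap("side")
f=lambda p:(335+p[0]/6,130+p[1]/6); g=lambda p:(177+p[0]/6,253+p[1]/6)
for n,p,z in [("nl",(108,306),.044),("nr",(412,45),.044),("fr",(527,132),.044),("fl",(218,395),.044),("grip",(326,186),.068)]: print(n,ray(c,*f(p),z))
for n,p,z in [("nl",(708,197),.044),("nr",(265,490),.044),("fr",(150,387),.044),("fl",(580,107),.044),("grip",(427,247),.068)]: print("s",n,ray(s,*g(p),z))
print("c3",ray(c,308+249/8,80+183/8,.1),ray(s,275+236/8,325+162/8,.1))
print("water",ray(c,427,224,.19),ray(s,237,182,.19)); print("flask",ray(c,255,357,.215),ray(s,371,115,.215))
print("red base", ray(c,230+295/4,115+478/4,.11),"brown",ray(c,230+363/4,115+208/4,.11),"pink",ray(c,230+406/4,115+90/4,.11))
for k in [(194,293),(240,257),(285,293),(240,331)]: print("A",ray(c,230+k[0]/4,115+k[1]/4,.11))
for k in [(374,393),(427,358),(468,403),(418,437)]: print("B",ray(c,230+k[0]/4,115+k[1]/4,.11))
```

```text
nl [0.5222 0.1429 0.044 ]
nr [0.538 0.347 0.044]
fr [0.6058 0.3383 0.044 ]
fl [0.5854 0.1364 0.044 ]
grip [0.5639 0.2378 0.068 ]
s nl [0.5134 0.1409 0.044 ]
s nr [0.5369 0.344  0.044 ]
s fr [0.6034 0.338  0.044 ]
s fl [0.5841 0.1363 0.044 ]
s grip [0.5585 0.2416 0.068 ]
c3 [0.3574 0.2878 0.1   ] [0.3548 0.2875 0.1   ]
water [0.761 0.063 0.19 ] [0.7474 0.0775 0.19  ]
flask [ 0.6874 -0.3623  0.215 ] [ 0.6676 -0.3447  0.215 ]
red base [ 0.5543 -0.085   0.11  ] brown [0.4629 0.0838 0.11  ] pink [0.4238 0.1731 0.11  ]
A [ 0.4272 -0.0287  0.11  ]
A [0.4304 0.0083 0.11  ]
A [0.468  0.0059 0.11  ]
A [ 0.4657 -0.0313  0.11  ]
B [ 0.5522 -0.0138  0.11  ]
B [0.5603 0.0243 0.11  ]
B [0.5972 0.0156 0.11  ]
B [ 0.5897 -0.0203  0.11  ]
```

```bash
cat >> h.py <<'E'
from scipy.spatial.transform import Rotation as Ro
np.set_printoptions(precision=4,suppress=True)
def st():
    o=arm.observe(); print("t",o["time"],"tcp",o["tcp_pos"],"rpy",o["orientation"],"F",o["force"],"op",round(o["opening"]*1000,1)); return o
def go(x,y,z,yaw):
    """print travel/angular to bring TCP to pos, tool down at yaw"""
    o=arm.observe(); R=Ro.from_euler("xyz",o["orientation"]); G=Ro.from_euler("xyz",[np.pi,0,yaw])
    t=R.inv().apply(np.array([x,y,z])-o["tcp_pos"])/.05; a=(R.inv()*G).as_rotvec(degrees=True)/5
    print("travel",np.round(t,2).tolist(),"angular",np.round(a,2).tolist(), "tcp",np.round(o["tcp_pos"],4),"yaw",round(o["orientation"][2],3))
E
python3 -c "
from h import *
c=cap('wrist');print(-c['R'].T@c['t'],c['R'].T@[0,0,1])
go(.50,.23,.33,1.479)"
```

```text
[ 0.3081 -0.4927  0.3741] [-0.2937 -0.1287 -0.9472]
travel [11.01, -11.7, -0.52] angular [-0.0, -0.0, -12.22] tcp [ 0.2307 -0.5267  0.3038] yaw 0.413
```

Request:
{"fn": "move_arm", "kwargs": {
  "series": [
    {"claw": 40,"travel": [11,-11.7,-0.5],"angular": [0,0,-12.2]},
    {"claw": 40,"travel": [11,-11.7,-0.5],"angular": [0,0,-12.2]},
    {"claw": 40,"travel": [11,-11.7,-0.5],"angular": [0,0,-12.2]},
    {"claw": 40,"travel": [11,-11.7,-0.5],"angular": [0,0,-12.2]},
    {"claw": 40,"travel": [11,-11.7,-0.5],"angular": [0,0,-12.2]},
    {"claw": 40,"travel": [11,-11.7,-0.5],"angular": [0,0,-12.2]},
    {"claw": 40,"travel": [11,-11.7,-0.5],"angular": [0,0,-12.2]},
    {"claw": 40,"travel": [11,-11.7,-0.5],"angular": [0,0,-12.2]}
  ]
}}

```text
time: 1.3
tcp_pos: [0.3647, -0.1481, 0.3167]
orientation: [3.141, 0.0, 1.483]
force: [2.0, -0.8, -0.2]
opening: 0.04
```

```bash
python3 -c "
from h import *
go(.50,.23,.33,1.479)"
```

```text
travel [7.77, 2.03, -0.27] angular [0.01, 0.0, 0.05] tcp [ 0.3647 -0.1481  0.3167] yaw 1.483
```

Request:
{"fn": "move_arm", "kwargs": {
  "series": [
    {"claw": 40,"travel": [7.77,2.03,-0.27],"angular": [0,0,0]},
    {"claw": 40,"travel": [7.77,2.03,-0.27],"angular": [0,0,0]},
    {"claw": 40,"travel": [7.77,2.03,-0.27],"angular": [0,0,0]},
    {"claw": 40,"travel": [7.77,2.03,-0.27],"angular": [0,0,0]},
    {"claw": 40,"travel": [7.77,2.03,-0.27],"angular": [0,0,0]},
    {"claw": 40,"travel": [7.77,2.03,-0.27],"angular": [0,0,0]},
    {"claw": 40,"travel": [7.77,2.03,-0.27],"angular": [0,0,0]},
    {"claw": 40,"travel": [7.77,2.03,-0.27],"angular": [0,0,0]}
  ]
}}

```text
time: 2.1
tcp_pos: [0.5015, 0.228, 0.33]
orientation: [3.141, -0.0, 1.478]
force: [1.8, -0.7, 0.9]
opening: 0.04
```

```bash
python3 -c "
from h import *
st();cap('wrist','w1');cap('scene','s1');cap('side','d1')"
```

```text
t 2.1 tcp [0.5015 0.228  0.33  ] rpy [ 3.1411 -0.0002  1.4779] F [ 1.8454 -0.6656  0.9031] op 40.0
```

View pics/w1.png

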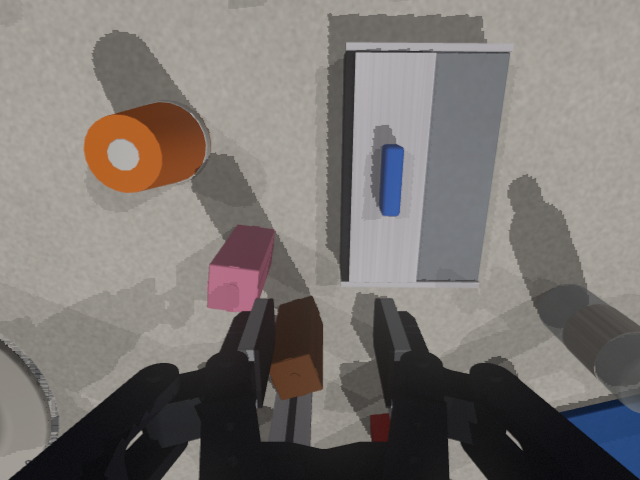

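View pics/s1.png

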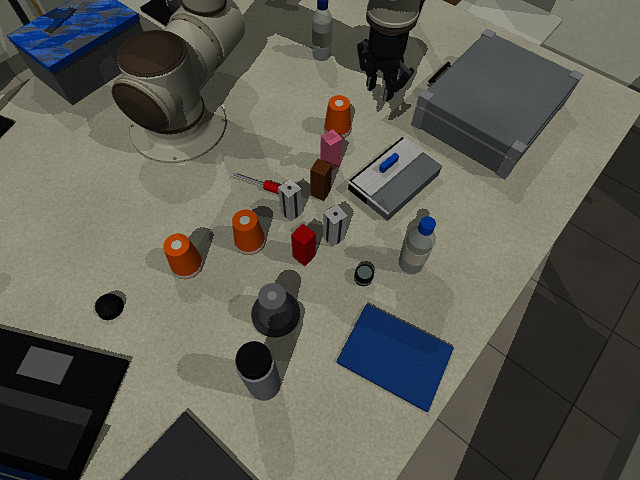

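View pics/d1.png

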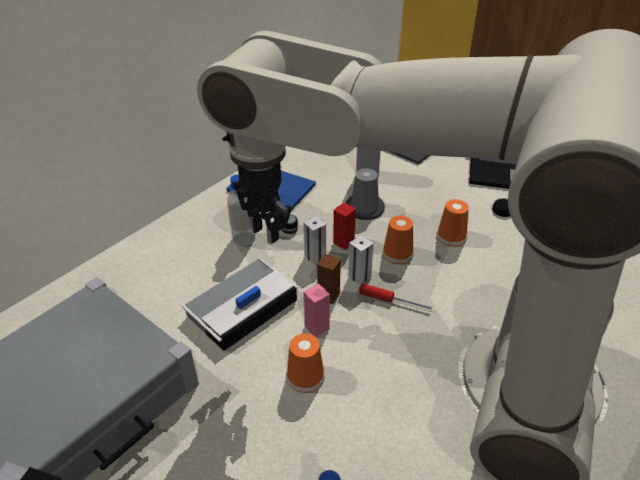

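```bash
python3 -c "
from h import *
c=cap('wrist');crop(c,420,165,200,150,4,'w1c')
for p in [(392,180)]: print(ray(c,*p,.068), ray(c,*p,.075))
s=cap('side');crop(s,242,303,60,50,12,'si5')
"
```

```text
w1c origin 320 90 scale 4
[0.5621 0.2441 0.068 ] [0.561  0.2455 0.075 ]
si5 origin 212 278 scale 12
```

View pics/w1c.png

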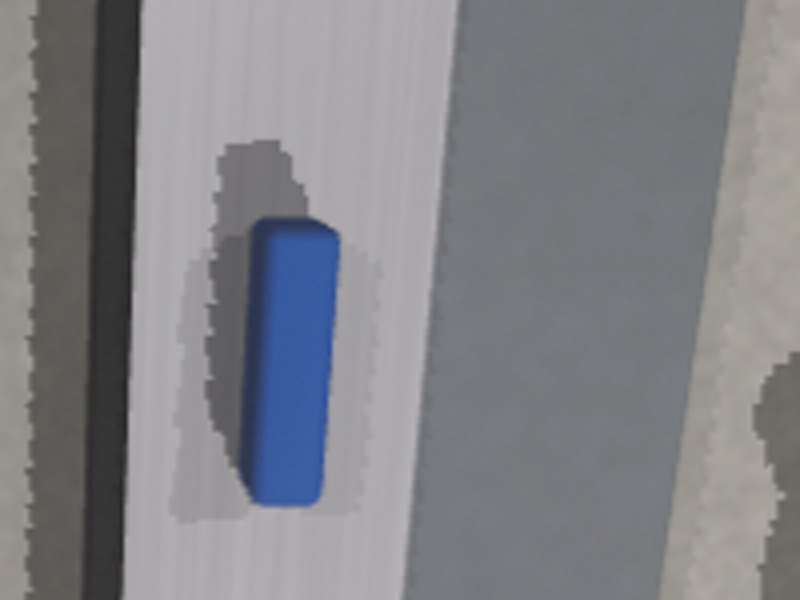

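```bash
python3 -c "
from h import *
go(.561,.242,.16,1.479)"
```

```text
travel [0.44, 1.16, 3.39] angular [-0.01, 0.0, -0.01] tcp [0.5012 0.2256 0.3296] yaw 1.478
```

Request:
{"fn": "move_arm", "kwargs": {
  "series": [
    {"claw": 40,"travel": [0.44,1.16,1],"angular": [0,0,0]},
    {"claw": 40,"travel": [0.44,1.16,2],"angular": [0,0,0]},
    {"claw": 40,"travel": [0.44,1.16,3],"angular": [0,0,0]},
    {"claw": 40,"travel": [0.44,1.16,3.39],"angular": [0,0,0]},
    {"claw": 40,"travel": [0.44,1.16,3.39],"angular": [0,0,0]},
    {"claw": 40,"travel": [0.44,1.16,3.39],"angular": [0,0,0]}
  ]
}}

```text
time: 2.95
tcp_pos: [0.5614, 0.2413, 0.1619]
orientation: [3.141, -0.0, 1.476]
force: [-0.1, -0.2, 1.6]
opening: 0.0396
```

```bash
python3 -c "
from h import *
go(.561,.242,.125,1.479)
cap('wrist','w2')"
```

```text
travel [0.01, -0.01, 0.74] angular [0.0, -0.0, -0.03] tcp [0.5614 0.2413 0.1619] yaw 1.476
```

View pics/w2.png

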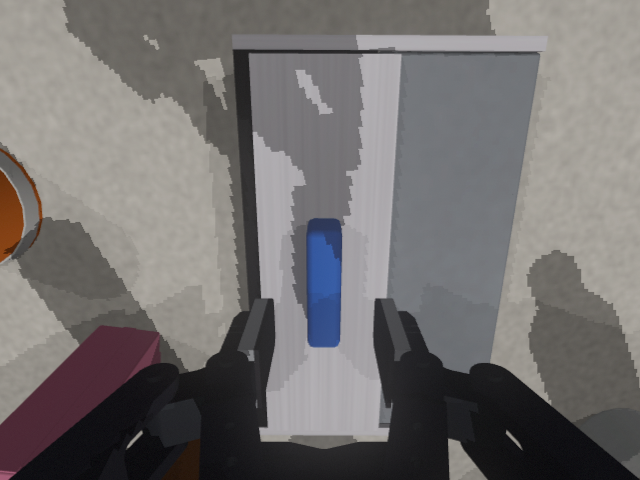

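```bash
python3 -c "
from h import *
c=cap('wrist')
for p in [(324,285),(324,222),(324,345)]: print(ray(c,*p,.068))"
```

```text
[0.5644 0.2455 0.068 ]
[0.5672 0.2756 0.068 ]
[0.5614 0.2136 0.068 ]
```

Request:
{"fn": "move_arm", "kwargs": {
  "grip_force": 30,
  "series": [
    {"claw": 40,"travel": [0,0,0.37],"angular": [0,0,0]},
    {"claw": 40,"travel": [0,0,0.74],"angular": [0,0,0]},
    {"claw": 40,"travel": [0,0,0.74],"angular": [0,0,0]},
    {"claw": 10,"travel": [0,0,0.74],"angular": [0,0,0]},
    {"claw": 10,"travel": [0,0,0.74],"angular": [0,0,0]},
    {"claw": 10,"travel": [0,0,0.74],"angular": [0,0,0]},
    {"claw": 10,"travel": [0,0,0.74],"angular": [0,0,0]}
  ]
}}

```text
time: 3.75
tcp_pos: [0.5618, 0.2424, 0.1257]
orientation: [3.139, -0.001, 1.477]
force: [-1.2, -0.8, 7.6]
opening: 0.0153
```

Request:
{"fn": "move_arm", "kwargs": {
  "series": [
    {"claw": 10,"travel": [0,0.3,0],"angular": [0,0,0]},
    {"claw": 10,"travel": [0,0.6,0],"angular": [0,0,0]},
    {"claw": 10,"travel": [0,0.9,0],"angular": [0,0,0]},
    {"claw": 10,"travel": [0,1.2,0],"angular": [0,0,0]},
    {"claw": 10,"travel": [0,1.35,0],"angular": [0,0,0]},
    {"claw": 10,"travel": [0,1.42,0],"angular": [0,0,0]},
    {"claw": 10,"travel": [0,1.42,0],"angular": [0,0,0]}
  ]
}}

```text
time: 4.45
tcp_pos: [0.6262, 0.2363, 0.1253]
orientation: [-3.127, 0.002, 1.479]
force: [-73.1, -4.9, 45.6]
opening: 0.0153
```

```bash
python3 -c "
from h import *
st();c=cap('scene','s3');cap('wrist','w3');crop(c,400,175,120,90,6,'s3c')"
```

```text
t 4.45 tcp [0.6262 0.2363 0.1253] rpy [-3.1268  0.0022  1.4788] F [-73.1445  -4.9223  45.5834] op 15.3
s3c origin 340 130 scale 6
```

View pics/s3c.png

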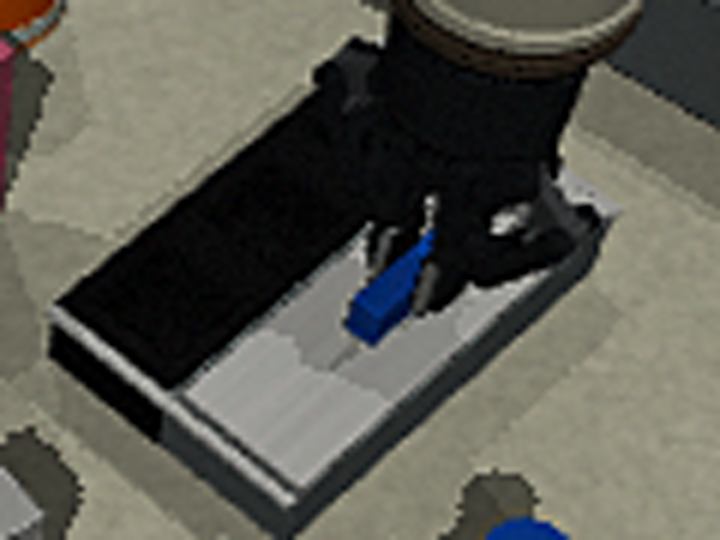

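Request:
{"fn": "move_arm", "kwargs": {
  "series": [
    {"claw": 10,"travel": [0,-0.1,0],"angular": [0,0,0]},
    {"claw": 10,"travel": [0,-0.12,0],"angular": [0,0,0]},
    {"claw": 10,"travel": [0,-0.12,0],"angular": [0,0,0]}
  ]
}}

```text
time: 4.85
tcp_pos: [0.6247, 0.2363, 0.1255]
orientation: [-3.14, 0.0, 1.478]
force: [-18.9, -3.1, 15.8]
opening: 0.015
```

```bash
python3 -c "
from h import *
st()"
```

```text
t 4.85 tcp [0.6247 0.2363 0.1255] rpy [-3.1398  0.0002  1.4779] F [-18.8674  -3.1225  15.7733] op 15.0
```

Request:
{"fn": "move_arm", "kwargs": {
  "series": [
    {"claw": 40,"travel": [0,0,0],"angular": [0,0,0]},
    {"claw": 40,"travel": [0,0,0],"angular": [0,0,0]},
    {"claw": 40,"travel": [0,0,0],"angular": [0,0,0]},
    {"claw": 40,"travel": [0,0,-0.8],"angular": [0,0,0]},
    {"claw": 60,"travel": [0,0,-1.8],"angular": [0,0,0]},
    {"claw": 60,"travel": [0,-1,-2.8],"angular": [0,0,0]},
    {"claw": 60,"travel": [0,-2,-3.8],"angular": [0,0,0]},
    {"claw": 60,"travel": [0,-2,-3.8],"angular": [0,0,0]}
  ]
}}

```text
time: 5.65
tcp_pos: [0.5249, 0.2455, 0.3157]
orientation: [3.14, -0.001, 1.477]
force: [0.4, 0.8, -0.1]
opening: 0.0602
```

```bash
python3 -c "
from h import *
st();c=cap('wrist','w4');c=cap('scene');crop(c,400,175,120,90,6,'s4c');c=cap('side');crop(c,242,303,130,100,6,'d4c')"
```

```text
t 5.65 tcp [0.5249 0.2455 0.3157] rpy [ 3.1401 -0.0008  1.4774] F [ 0.3524  0.7984 -0.0853] op 60.2
s4c origin 340 130 scale 6
d4c origin 177 253 scale 6
```

View pics/w4.png

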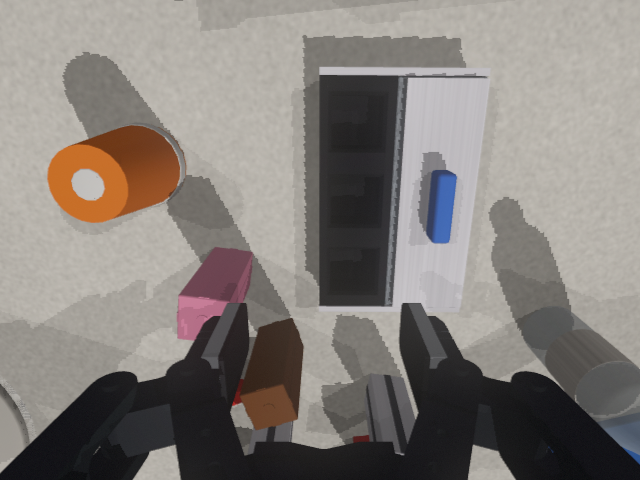

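View pics/s4c.png

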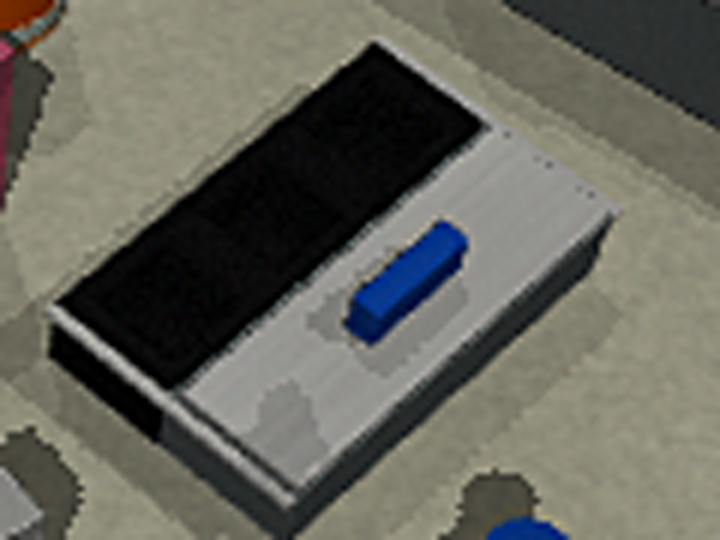

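View pics/d4c.png

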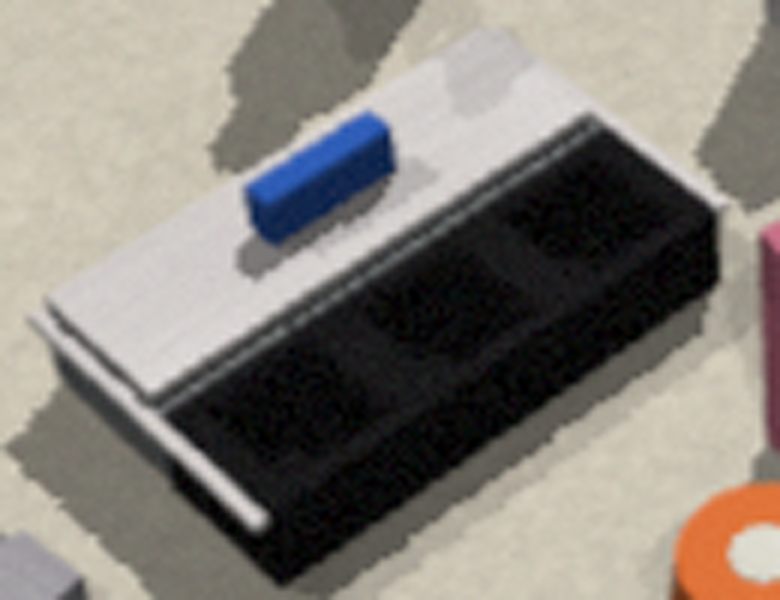

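```bash
python3 -c "
from h import *
c=cap('wrist')
im=c['color'][60:320,300:410,::-1].astype(float); im=np.clip(im*3.0,0,255).astype(np.uint8)
im=cv2.resize(im,None,fx=2.3,fy=2.3); im=cv2.resize(c['color'][60:320,300:500,::-1],None,fx=4,fy=4,interpolation=cv2.INTER_CUBIC).astype(float)
im=np.clip((im-20)*4,0,255).astype(np.uint8)
cv2.imwrite('pics/w4a.png',im[:560]);cv2.imwrite('pics/w4b.png',im[500:])"
```

```text
(no output)
```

View pics/w4a.png

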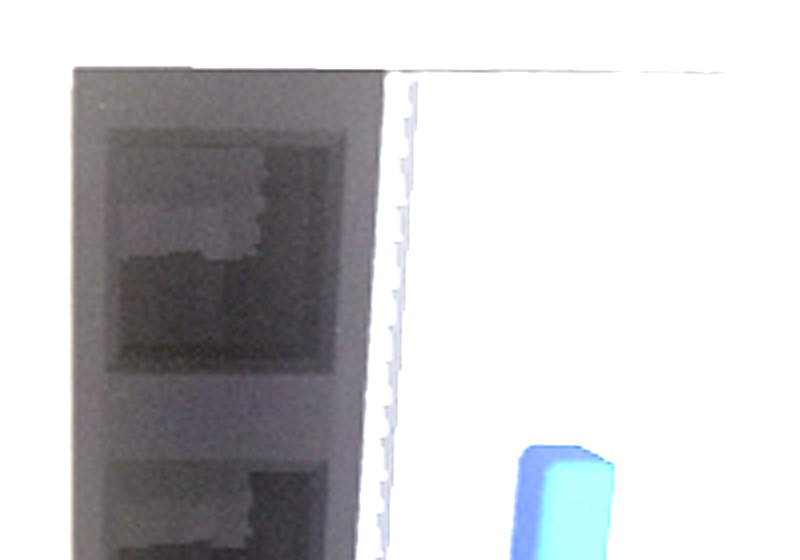

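View pics/w4b.png

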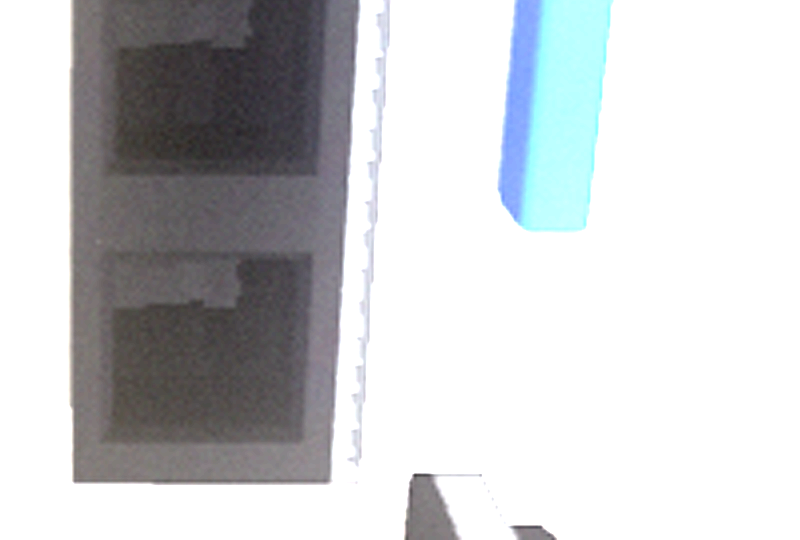

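```bash
python3 -c "
from h import *
c=cap('wrist')
for q in [[(107,130),(348,130),(333,375),(107,375)],[(105,460),(328,460),(318,675),(105,675)],[(102,752),(313,752),(302,942),(102,942)]]:
  P=np.array([ray(c,300+a/4,60+b/4,.04) for a,b in q]); print(P[:,:2].tolist(),P.mean(0))
for a,b in [(73,70),(385,70),(332,982),(73,982)]: print(ray(c,300+a/4,60+b/4,.04))
"
```

```text
[[0.5393595291202508, 0.33611564340291045], [0.5884538449134695, 0.33156966496314016], [0.5832026705005747, 0.2824216897065674], [0.5349203373611338, 0.28690775253631035]] [0.5615 0.3093 0.04  ]
[[0.5328428056083095, 0.2687352792670855], [0.5813034753197932, 0.26422697325205624], [0.5767961501869194, 0.21522628955381384], [0.5284031711685255, 0.21974353926450454]] [0.5548 0.242  0.04  ]
[[0.5260205822683902, 0.201159791443452], [0.5747527174227245, 0.19660504085779004], [0.569730641956002, 0.14787386511111203], [0.5215712967740903, 0.1523901805901197]] [0.548  0.1745 0.04  ]
[0.5335 0.3481 0.04  ]
[0.5964 0.3423 0.04  ]
[0.5765 0.1363 0.04  ]
[0.5135 0.1422 0.04  ]
```

```bash
python3 -c "
from h import *
go(.4453,-.04,.28,1.50)"
```

```text
travel [-5.83, -1.08, 0.66] angular [0.0, -0.0, -0.26] tcp [0.5265 0.2454 0.3131] yaw 1.478
```

Request:
{"fn": "move_arm", "kwargs": {
  "series": [
    {"claw": 62,"travel": [-5.83,-1.08,0.66],"angular": [0,0,-0.26]},
    {"claw": 62,"travel": [-5.83,-1.08,0.66],"angular": [0,0,-0.26]},
    {"claw": 62,"travel": [-5.83,-1.08,0.66],"angular": [0,0,-0.26]},
    {"claw": 62,"travel": [-5.83,-1.08,0.66],"angular": [0,0,-0.26]},
    {"claw": 62,"travel": [-5.83,-1.08,0.66],"angular": [0,0,-0.26]},
    {"claw": 62,"travel": [-5.83,-1.08,0.66],"angular": [0,0,-0.26]},
    {"claw": 62,"travel": [-5.83,-1.08,0.66],"angular": [0,0,-0.26]},
    {"claw": 62,"travel": [-5.83,-1.08,0.66],"angular": [0,0,-0.26]}
  ]
}}

```text
time: 6.7
tcp_pos: [0.4454, -0.0411, 0.2793]
orientation: [-3.14, -0.001, 1.497]
force: [0.4, 0.4, -0.3]
opening: 0.0621
```

```bash
python3 -c "
from h import *
st();cap('wrist','w5')"
```

```text
t 6.7 tcp [ 0.4454 -0.0411  0.2793] rpy [-3.1398 -0.0006  1.4968] F [ 0.3902  0.4425 -0.2792] op 62.1
```

View pics/w5.png

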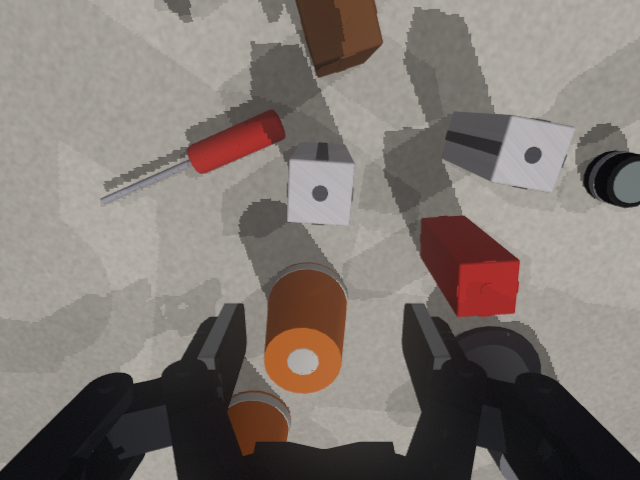

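```bash
python3 -c "
from h import *
c=cap('wrist')
for q in [[(289,157),(354,163),(351,224),(288,222)],[(507,116),(575,127),(556,192),(492,180)]]:
  P=np.array([ray(c,a,b,.11) for a,b in q]);d=P[1]-P[0]+P[2]-P[3]; e=P[0]-P[3]+P[1]-P[2];print(P.mean(0),np.linalg.norm(d)/2,np.linalg.norm(e)/2,np.arctan2(d[1],d[0]),np.arctan2(-e[0],e[1]))
print(ray(c,320,192,.11),ray(c,532,154,.11),'c1',ray(c,303,361,.1))
go(.446,-.012,.20,1.48)
"
```

```text
[ 0.4475 -0.009   0.11  ] 0.039471363493255494 0.0394689491319739 -0.13322790491531455 -0.10620347575341108
[0.5753 0.0048 0.11  ] 0.041045815802604954 0.03815494919408591 -0.2376975773448452 -0.16945468981127837
[ 0.4472 -0.0088  0.11  ] [0.575  0.0052 0.11  ] c1 [ 0.4247 -0.1377  0.1   ]
travel [0.55, -0.03, 1.59] angular [-0.01, -0.01, 0.23] tcp [ 0.4458 -0.0394  0.2797] yaw 1.5
```

Request:
{"fn": "move_arm", "kwargs": {
  "grip_force": 40,
  "series": [
    {"claw": 62,"travel": [0.59,-0.03,0.9],"angular": [0,0,0.4]},
    {"claw": 62,"travel": [0.59,-0.03,1.8],"angular": [0,0,0.4]},
    {"claw": 62,"travel": [0.59,-0.03,2.5],"angular": [0,0,0.4]},
    {"claw": 62,"travel": [0.59,-0.03,2.85],"angular": [0,0,0.4]},
    {"claw": 62,"travel": [0.59,-0.03,2.85],"angular": [0,0,0.4]},
    {"claw": 35,"travel": [0.59,-0.03,2.85],"angular": [0,0,0.4]},
    {"claw": 35,"travel": [0.59,-0.03,2.85],"angular": [0,0,0.4]},
    {"claw": 35,"travel": [0.59,-0.03,2.85],"angular": [0,0,0.4]}
  ]
}}

```text
time: 7.6
tcp_pos: [0.4465, -0.0101, 0.1389]
orientation: [3.14, -0.0, 1.466]
force: [0.2, 1.6, 4.3]
opening: 0.0399
```

Request:
{"fn": "move_arm", "kwargs": {
  "series": [
    {"claw": 35,"travel": [0,0,0],"angular": [0,0,0]},
    {"claw": 35,"travel": [0,0,0],"angular": [0,0,0]},
    {"claw": 35,"travel": [0,0,-1],"angular": [0,0,0]},
    {"claw": 35,"travel": [0,0,-2],"angular": [0,0,0]},
    {"claw": 35,"travel": [0,0,-3],"angular": [0,0,0]},
    {"claw": 35,"travel": [0,0,-3],"angular": [0,0,0]}
  ]
}}

```text
time: 8.2
tcp_pos: [0.4472, -0.0105, 0.2946]
orientation: [3.132, 0.001, 1.465]
force: [0.3, 0.0, -3.4]
opening: 0.0398
```

```bash
python3 -c "
from h import *
st();cap('wrist','w6');go(.548,.1745,.29,1.472);go(.5615,.3093,.29,1.472)"
```

```text
t 8.2 tcp [ 0.4472 -0.0105  0.2946] rpy [3.1317 0.0009 1.4651] F [ 0.3446  0.0069 -3.3773] op 39.8
travel [3.89, 1.63, 0.03] angular [0.07, 0.01, -0.08] tcp [ 0.4466 -0.0104  0.2912] yaw 1.465
travel [6.6, 1.61, 0.03] angular [0.07, 0.01, -0.08] tcp [ 0.4466 -0.0104  0.2912] yaw 1.465
```

View pics/w6.png

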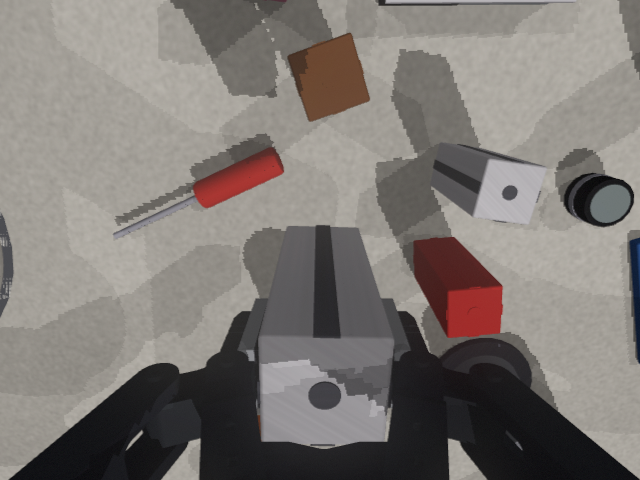

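```bash
python3 -c "
from h import *
o=st();c=cap('wrist');zt=o['tcp_pos'][2]-.029
p=ray(c,324,392,zt);print(p,p-o['tcp_pos'])
print([ray(c,*q,zt)[:2] for q in [(266,338),(391,337),(386,440),(261,440)]])
go(.5548,.242,.29,1.472)"
```

```text
t 8.25 tcp [ 0.4466 -0.0104  0.2912] rpy [3.1356 0.0005 1.4651] F [-0.4399 -0.2965 -2.8337] op 39.9
[ 0.4486 -0.0107  0.2622] [ 0.002  -0.0003 -0.029 ]
[array([0.4339, 0.0101]), array([0.4699, 0.0064]), array([ 0.4664, -0.0316]), array([ 0.4266, -0.0271])]
travel [5.25, 1.63, -0.02] angular [0.03, 0.0, -0.08] tcp [ 0.446  -0.0103  0.2889] yaw 1.465
```

Request:
{"fn": "move_arm", "kwargs": {
  "series": [
    {"claw": 35,"travel": [5.25,1.6,-0.02],"angular": [0,0,-0.08]},
    {"claw": 35,"travel": [5.25,1.6,-0.02],"angular": [0,0,-0.08]},
    {"claw": 35,"travel": [5.25,1.6,-0.02],"angular": [0,0,-0.08]},
    {"claw": 35,"travel": [5.25,1.6,-0.02],"angular": [0,0,-0.08]},
    {"claw": 35,"travel": [5.25,1.6,-0.02],"angular": [0,0,-0.08]},
    {"claw": 35,"travel": [5.25,1.6,-0.02],"angular": [0,0,-0.08]},
    {"claw": 35,"travel": [5.25,1.6,-0.02],"angular": [0,0,-0.08]},
    {"claw": 35,"travel": [5.25,1.6,-0.02],"angular": [0,0,-0.08]}
  ]
}}

```text
time: 9.1
tcp_pos: [0.5528, 0.2426, 0.287]
orientation: [-3.139, 0.001, 1.473]
force: [0.8, 0.4, -1.7]
opening: 0.04
```

```bash
python3 -c "
from h import *
go(.5532,.242,.192,1.472)"
```

```text
travel [-0.01, 0.01, 1.9] angular [-0.03, 0.01, 0.01] tcp [0.5528 0.2426 0.287 ] yaw 1.473
```

Request:
{"fn": "move_arm", "kwargs": {
  "series": [
    {"claw": 35,"travel": [-0.01,0.01,0.7],"angular": [0,0,0]},
    {"claw": 35,"travel": [-0.01,0.01,1.4],"angular": [0,0,0]},
    {"claw": 35,"travel": [-0.01,0.01,1.9],"angular": [0,0,0]},
    {"claw": 35,"travel": [-0.01,0.01,1.9],"angular": [0,0,0]},
    {"claw": 35,"travel": [-0.01,0.01,1.9],"angular": [0,0,0]}
  ]
}}

```text
time: 9.6
tcp_pos: [0.5536, 0.2411, 0.1945]
orientation: [-3.141, 0.0, 1.471]
force: [0.1, -0.0, -1.4]
opening: 0.0399
```

```bash
python3 -c "
from h import *
st();c=cap('scene');crop(c,400,170,130,100,6,'s7');c=cap('side');crop(c,242,293,130,100,6,'d7')"
```

```text
t 9.6 tcp [0.5536 0.2411 0.1945] rpy [-3.1414  0.      1.4713] F [ 0.113  -0.0444 -1.4383] op 39.9
s7 origin 335 120 scale 6
d7 origin 177 243 scale 6
```

View pics/s7.png

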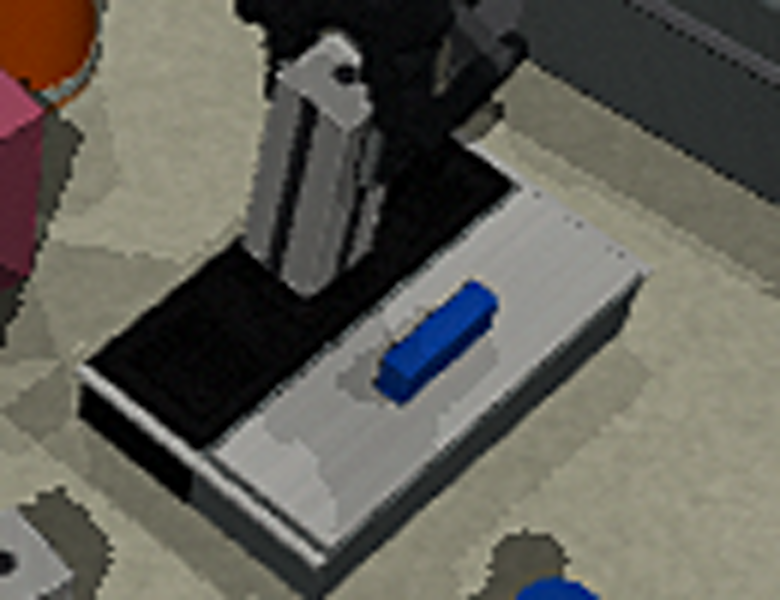

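View pics/d7.png

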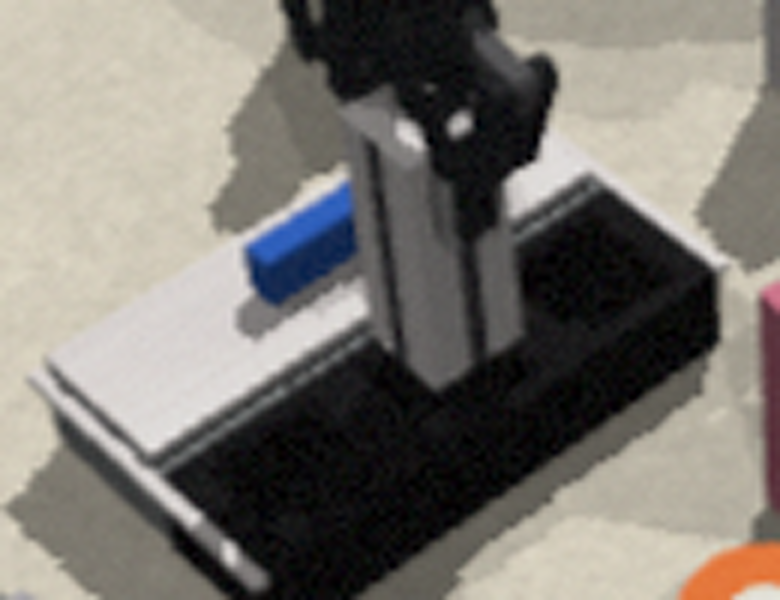

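Request:
{"fn": "move_arm", "kwargs": {
  "series": [
    {"claw": 35,"travel": [0,0,0.15],"angular": [0,0,0]},
    {"claw": 35,"travel": [0,0,0.3],"angular": [0,0,0]},
    {"claw": 35,"travel": [0,0,0.4],"angular": [0,0,0]},
    {"claw": 35,"travel": [0,0,0.4],"angular": [0,0,0]}
  ]
}}

```text
time: 10.1
tcp_pos: [0.5533, 0.2419, 0.1729]
orientation: [-3.14, 0.0, 1.472]
force: [-0.5, -0.3, -2.8]
opening: 0.0396
```

Request:
{"fn": "move_arm", "kwargs": {
  "series": [
    {"claw": 35,"travel": [0,0,0.15],"angular": [0,0,0]},
    {"claw": 35,"travel": [0,0,0.3],"angular": [0,0,0]},
    {"claw": 35,"travel": [0,0,0.42],"angular": [0,0,0]},
    {"claw": 35,"travel": [0,0,0.42],"angular": [0,0,0]}
  ]
}}

```text
time: 10.5
tcp_pos: [0.5533, 0.2419, 0.1516]
orientation: [-3.14, 0.0, 1.472]
force: [-0.3, 1.8, -3.0]
opening: 0.0398
```

Request:
{"fn": "move_arm", "kwargs": {
  "series": [
    {"claw": 35,"travel": [0,0,0.04],"angular": [0,0,0]},
    {"claw": 35,"travel": [0,0,0.08],"angular": [0,0,0]},
    {"claw": 35,"travel": [0,0,0.08],"angular": [0,0,0]}
  ]
}}

```text
time: 10.8
tcp_pos: [0.5537, 0.2419, 0.1488]
orientation: [3.141, -0.0, 1.472]
force: [0.1, 1.7, -2.2]
opening: 0.0399
```

Request:
{"fn": "move_arm", "kwargs": {
  "series": [
    {"claw": 35,"travel": [0,0,0.04],"angular": [0,0,0]},
    {"claw": 60,"travel": [0,0,0.04],"angular": [0,0,0]},
    {"claw": 60,"travel": [0,0,0.04],"angular": [0,0,0]},
    {"claw": 60,"travel": [0,0,0.04],"angular": [0,0,0]},
    {"claw": 60,"travel": [0,0,-0.8],"angular": [0,0,0]},
    {"claw": 60,"travel": [0,0,-1.8],"angular": [0,0,0]},
    {"claw": 60,"travel": [0,0,-2.6],"angular": [0,0,0]},
    {"claw": 60,"travel": [0,0,-2.6],"angular": [0,0,0]}
  ]
}}

```text
time: 11.6
tcp_pos: [0.5547, 0.2421, 0.2852]
orientation: [3.133, -0.003, 1.472]
force: [-0.3, -0.8, -0.6]
opening: 0.06
```

```bash
python3 -c "
from h import *
st();c=cap('scene','s8');crop(c,400,170,130,100,6,'s8c');go(.574,-.025,.28,1.37)"
```

```text
t 11.6 tcp [0.5547 0.2421 0.2852] rpy [ 3.1335 -0.0033  1.4722] F [-0.3189 -0.8329 -0.5937] op 60.0
s8c origin 335 120 scale 6
travel [-5.27, 0.92, 0.03] angular [0.05, -0.02, 1.17] tcp [0.5542 0.242  0.2819] yaw 1.472
```

View pics/s8c.png

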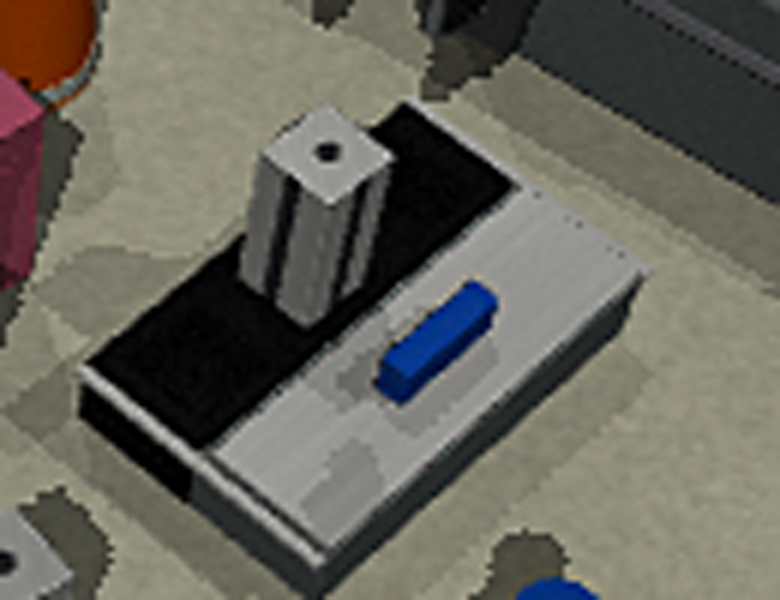

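```bash
python3 -c "
from h import *
c=cap('scene');print(ray(c,364,270,.03),ray(c,427,224,.19),ray(c,421,262,0))"
```

```text
[ 0.6921 -0.0329  0.03  ] [0.761 0.063 0.19 ] [ 0.7782  0.0863 -0.    ]
```

Request:
{"fn": "move_arm", "kwargs": {
  "series": [
    {"claw": 62,"travel": [-5.27,0.92,0.03],"angular": [0,0,1.17]},
    {"claw": 62,"travel": [-5.27,0.92,0.03],"angular": [0,0,1.17]},
    {"claw": 62,"travel": [-5.27,0.92,0.03],"angular": [0,0,1.17]},
    {"claw": 62,"travel": [-5.27,0.92,0.03],"angular": [0,0,1.17]},
    {"claw": 62,"travel": [-5.27,0.92,0.03],"angular": [0,0,1.17]},
    {"claw": 62,"travel": [-5.27,0.92,0.03],"angular": [0,0,1.17]},
    {"claw": 62,"travel": [-5.27,0.92,0.03],"angular": [0,0,1.17]}
  ]
}}

```text
time: 12.4
tcp_pos: [0.5732, -0.0271, 0.2759]
orientation: [-3.139, 0.0, 1.367]
force: [0.3, 0.8, -0.1]
opening: 0.0623
```

```bash
python3 -c "
from h import *
st();c=cap('wrist','w9');go(.5735,.0035,.138,1.37)"
```

```text
t 12.4 tcp [ 0.5732 -0.0271  0.2759] rpy [-3.1395  0.0002  1.3669] F [ 0.2998  0.8338 -0.0711] op 62.3
travel [0.57, -0.11, 2.76] angular [-0.02, -0.0, -0.02] tcp [ 0.5732 -0.0255  0.2761] yaw 1.368
```

View pics/w9.png

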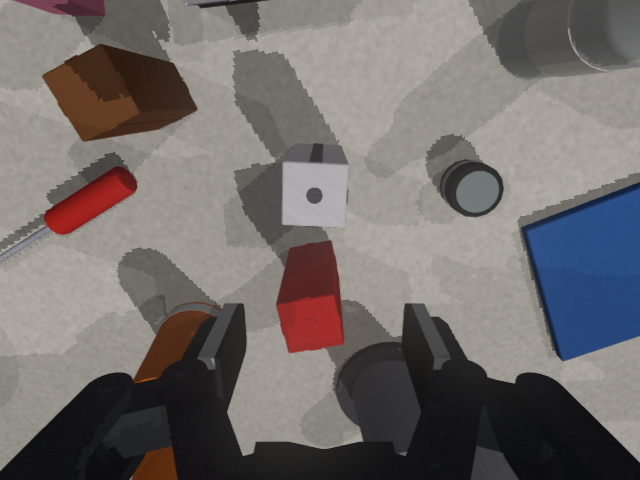

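```bash
python3 -c "
from h import *
c=cap('wrist');print(ray(c,315,192.5,.11))"
```

```text
[0.5757 0.0066 0.11  ]
```

Request:
{"fn": "move_arm", "kwargs": {
  "grip_force": 40,
  "series": [
    {"claw": 62,"travel": [0.58,-0.11,0.9],"angular": [0,0,0]},
    {"claw": 62,"travel": [0.58,-0.11,1.8],"angular": [0,0,0]},
    {"claw": 62,"travel": [0.58,-0.11,2.5],"angular": [0,0,0]},
    {"claw": 62,"travel": [0.58,-0.11,2.76],"angular": [0,0,0]},
    {"claw": 62,"travel": [0.58,-0.11,2.76],"angular": [0,0,0]},
    {"claw": 35,"travel": [0.58,-0.11,2.76],"angular": [0,0,0]},
    {"claw": 35,"travel": [0.58,-0.11,2.76],"angular": [0,0,0]},
    {"claw": 35,"travel": [0.58,-0.11,2.76],"angular": [0,0,0]}
  ]
}}

```text
time: 13.3
tcp_pos: [0.5746, 0.0047, 0.1414]
orientation: [3.139, -0.001, 1.37]
force: [-1.2, 2.6, 8.4]
opening: 0.0401
```

Request:
{"fn": "move_arm", "kwargs": {
  "series": [
    {"claw": 35,"travel": [0,0,0],"angular": [0,0,0]},
    {"claw": 35,"travel": [0,0,0],"angular": [0,0,0]},
    {"claw": 35,"travel": [0,0,-1],"angular": [0,0,0]},
    {"claw": 35,"travel": [0,0,-2],"angular": [0,0,0]},
    {"claw": 35,"travel": [0,0,-3],"angular": [0,0,0]},
    {"claw": 35,"travel": [0,0,-3.2],"angular": [0,0,0]},
    {"claw": 35,"travel": [0,0,-3.2],"angular": [0,0,0]}
  ]
}}

```text
time: 14.0
tcp_pos: [0.5742, 0.0045, 0.302]
orientation: [3.137, -0.0, 1.37]
force: [-0.2, -0.7, -3.4]
opening: 0.0398
```

```bash
python3 -c "
from h import *
o=st();c=cap('wrist','w10');go(.5465,.1745,.29,1.472)"
```

```text
t 14.0 tcp [0.5742 0.0045 0.302 ] rpy [ 3.1369 -0.0004  1.3699] F [-0.2422 -0.6838 -3.4227] op 39.8
travel [3.22, -1.21, 0.19] angular [0.01, -0.0, -1.17] tcp [0.5738 0.0046 0.2997] yaw 1.37
```

View pics/w10.png

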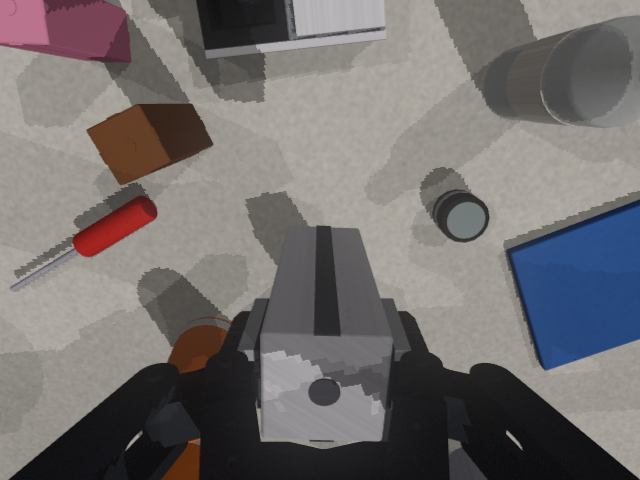

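Request:
{"fn": "move_arm", "kwargs": {
  "series": [
    {"claw": 35,"travel": [3.22,-1.2,0.19],"angular": [0,0,-1.17]},
    {"claw": 35,"travel": [3.22,-1.2,0.19],"angular": [0,0,-1.17]},
    {"claw": 35,"travel": [3.22,-1.2,0.19],"angular": [0,0,-1.17]},
    {"claw": 35,"travel": [3.22,-1.2,0.19],"angular": [0,0,-1.17]},
    {"claw": 35,"travel": [3.22,-1.2,0.19],"angular": [0,0,-1.17]},
    {"claw": 35,"travel": [3.22,-1.2,0.19],"angular": [0,0,-1.17]},
    {"claw": 35,"travel": [3.22,-1.2,0.19],"angular": [0,0,-1.17]}
  ]
}}

```text
time: 14.75
tcp_pos: [0.5471, 0.1735, 0.2888]
orientation: [-3.14, 0.001, 1.471]
force: [-1.0, 0.5, -2.1]
opening: 0.0407
```

```bash
python3 -c "
from h import *
go(.547,.1745,.185,1.472)"
```

```text
travel [0.02, -0.0, 2.08] angular [-0.02, 0.01, -0.01] tcp [0.5471 0.1735 0.2888] yaw 1.471
```

Request:
{"fn": "move_arm", "kwargs": {
  "series": [
    {"claw": 35,"travel": [0.01,0,0.8],"angular": [0,0,0]},
    {"claw": 35,"travel": [0.01,0,1.6],"angular": [0,0,0]},
    {"claw": 35,"travel": [0.01,0,2.0],"angular": [0,0,0]},
    {"claw": 35,"travel": [0.01,0,2.0],"angular": [0,0,0]},
    {"claw": 35,"travel": [0.01,0,2.15],"angular": [0,0,0]},
    {"claw": 35,"travel": [0.01,0,2.3],"angular": [0,0,0]},
    {"claw": 35,"travel": [0.01,0,2.35],"angular": [0,0,0]},
    {"claw": 35,"travel": [0.01,0,2.35],"angular": [0,0,0]}
  ]
}}

```text
time: 15.55
tcp_pos: [0.5482, 0.1759, 0.1766]
orientation: [3.137, -0.004, 1.472]
force: [-10.4, 8.3, 35.5]
opening: 0.0398
```

Request:
{"fn": "move_arm", "kwargs": {
  "series": [
    {"claw": 35,"travel": [0,0,-0.15],"angular": [0,0,0]},
    {"claw": 35,"travel": [0,0,-0.3],"angular": [0,0,0]},
    {"claw": 35,"travel": [0,0,-0.3],"angular": [0,0,0]}
  ]
}}

```text
time: 15.85
tcp_pos: [0.5478, 0.1747, 0.1889]
orientation: [3.139, -0.001, 1.472]
force: [0.8, -0.6, -0.4]
opening: 0.0396
```

```bash
python3 -c "
from h import *
st();c=cap('scene');crop(c,390,180,130,100,6,'s11');c=cap('side');crop(c,262,293,130,100,6,'d11');cap('wrist','w11')"
```

```text
t 15.85 tcp [0.5478 0.1747 0.1889] rpy [ 3.1392 -0.0007  1.472 ] F [ 0.8052 -0.5718 -0.3752] op 39.6
s11 origin 325 130 scale 6
d11 origin 197 243 scale 6
```

View pics/s11.png

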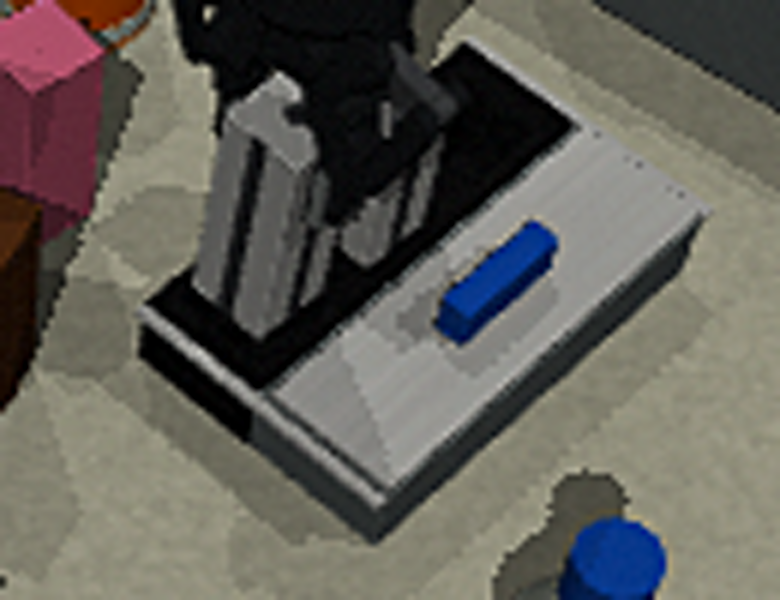

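View pics/d11.png

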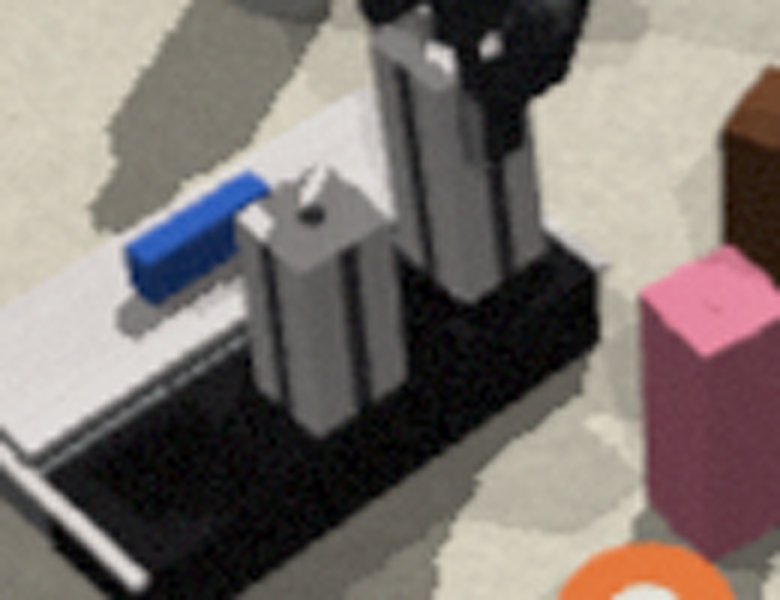

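View pics/w11.png

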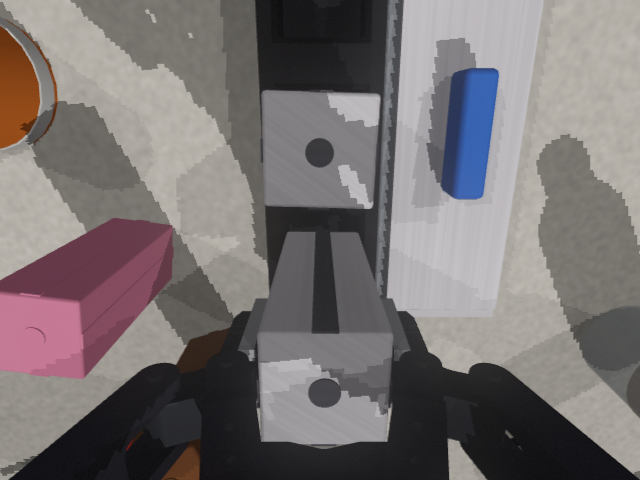

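```bash
python3 -c "
from h import *
o=st();c=cap('wrist')
a=ray(c,319.5,152.5,.118);a2=np.mean([ray(c,*q,.118) for q in [(263,91),(380,94),(373,208),(264,205)]],0);print(a,a2,(a+a2)/2-[.00676,.0674,0])
zt=o['tcp_pos'][2]-.029
print(ray(c,324,392,zt))
"
```

```text
t 16.0 tcp [0.5471 0.1747 0.1871] rpy [-3.1414 -0.      1.4721] F [ 0.5935  0.7348 -2.0338] op 39.6
[0.554  0.2415 0.118 ] [0.5542 0.2416 0.118 ] [0.5474 0.1741 0.118 ]
[0.549  0.1744 0.1581]
```

Request:
{"fn": "move_arm", "kwargs": {
  "series": [
    {"claw": 35,"travel": [0.015,-0.03,0],"angular": [0,0,0]},
    {"claw": 35,"travel": [0.015,-0.03,0.1],"angular": [0,0,0]},
    {"claw": 35,"travel": [0.015,-0.03,0.2],"angular": [0,0,0]},
    {"claw": 35,"travel": [0.015,-0.03,0.25],"angular": [0,0,0]},
    {"claw": 35,"travel": [0.015,-0.03,0.25],"angular": [0,0,0]}
  ]
}}

```text
time: 16.55
tcp_pos: [0.5457, 0.1766, 0.1766]
orientation: [3.141, -0.002, 1.472]
force: [-11.1, 7.1, 28.4]
opening: 0.0397
```

Request:
{"fn": "move_arm", "kwargs": {
  "series": [
    {"claw": 35,"travel": [0,0,-0.15],"angular": [0,0,0]},
    {"claw": 35,"travel": [0,0,-0.25],"angular": [0,0,0]},
    {"claw": 35,"travel": [0,0,-0.25],"angular": [0,0,0]}
  ]
}}

```text
time: 16.85
tcp_pos: [0.5459, 0.1757, 0.1876]
orientation: [3.141, -0.0, 1.472]
force: [-0.4, -0.1, -1.4]
opening: 0.0398
```

```bash
python3 -c "
from h import *
st()
for n,u,v in [('scene',372,175),('side',275,290)]:
  c=cap(n); im=cv2.resize(c['color'][v-35:v+35,u-45:u+45,::-1],None,fx=8,fy=8,interpolation=cv2.INTER_CUBIC).astype(float)
  cv2.imwrite('pics/b_'+n+'.png',np.clip(im*(6 if n=='scene' else 4),0,255).astype(np.uint8)); print(u-45,v-35)
"
```

```text
t 16.85 tcp [0.5459 0.1757 0.1876] rpy [ 3.141  -0.0002  1.4722] F [-0.4109 -0.141  -1.3711] op 39.8
327 140
230 255
```

View pics/b_scene.png

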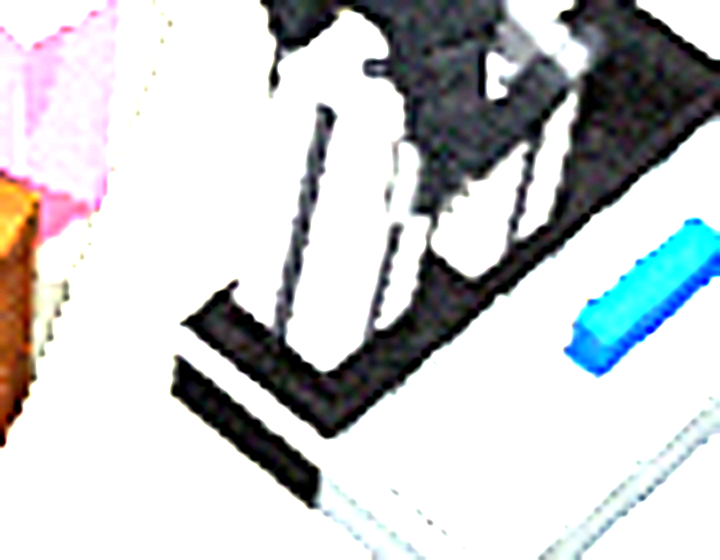

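View pics/b_side.png

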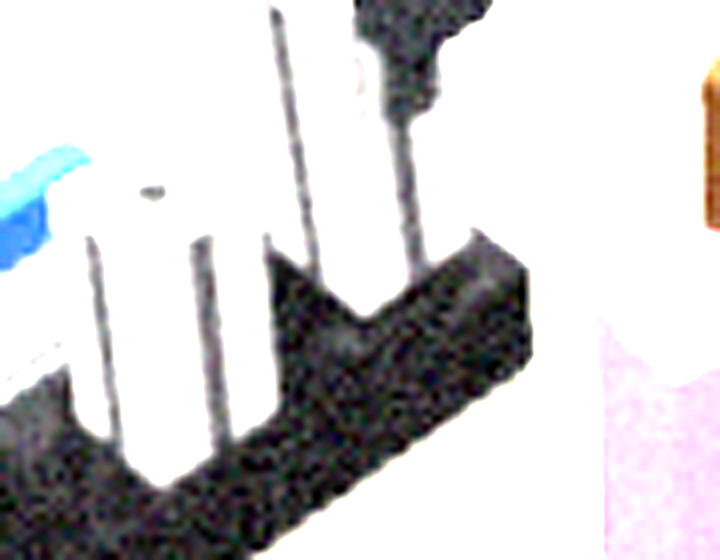

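```bash
python3 -c "
from h import *
c=cap('scene');s=cap('side')
for z in [.0496,.047]:
  print('scene',ray(c,367.9,186.25,z)-ray(c,386.6,174.6,.04),'side',ray(s,275.9,294.6,z)-ray(s,250.25,315.9,.04))
"
```

```text
scene [-0.0114 -0.0671  0.0096] side [-0.0059 -0.0748  0.0096]
scene [-0.0124 -0.0654  0.007 ] side [-0.0041 -0.0765  0.007 ]
```

Request:
{"fn": "move_arm", "kwargs": {
  "series": [
    {"claw": 35,"travel": [0.05,0.02,0],"angular": [0,0,0]},
    {"claw": 35,"travel": [0.05,0.02,0.1],"angular": [0,0,0]},
    {"claw": 35,"travel": [0.05,0.02,0.2],"angular": [0,0,0]},
    {"claw": 35,"travel": [0.05,0.02,0.25],"angular": [0,0,0]},
    {"claw": 35,"travel": [0.05,0.02,0.25],"angular": [0,0,0]}
  ]
}}

```text
time: 17.55
tcp_pos: [0.5468, 0.1781, 0.1741]
orientation: [-3.141, 0.0, 1.472]
force: [-0.6, 0.4, -1.8]
opening: 0.0399
```

Request:
{"fn": "move_arm", "kwargs": {
  "series": [
    {"claw": 35,"travel": [0,0,0.1],"angular": [0,0,0]},
    {"claw": 35,"travel": [0,0,0.2],"angular": [0,0,0]},
    {"claw": 35,"travel": [0,0,0.2],"angular": [0,0,0]}
  ]
}}

```text
time: 17.85
tcp_pos: [0.5467, 0.1781, 0.164]
orientation: [-3.141, 0.0, 1.472]
force: [-0.1, 0.6, -1.3]
opening: 0.0393
```

Going in freely; continue, moving y back slightly so that the post straightens.

Request:
{"fn": "move_arm", "kwargs": {
  "series": [
    {"claw": 35,"travel": [-0.02,0,0.1],"angular": [0,0,0]},
    {"claw": 35,"travel": [-0.03,0,0.2],"angular": [0,0,0]},
    {"claw": 35,"travel": [-0.04,0,0.26],"angular": [0,0,0]},
    {"claw": 35,"travel": [-0.04,0,0.26],"angular": [0,0,0]}
  ]
}}

```text
time: 18.25
tcp_pos: [0.5468, 0.1764, 0.1513]
orientation: [-3.142, -0.001, 1.472]
force: [1.8, 5.0, -6.0]
opening: 0.0393
```

Request:
{"fn": "move_arm", "kwargs": {
  "series": [
    {"claw": 35,"travel": [0,0,0.05],"angular": [0,0,0]},
    {"claw": 35,"travel": [0,0,0.08],"angular": [0,0,0]},
    {"claw": 35,"travel": [0,0,0.08],"angular": [0,0,0]}
  ]
}}

```text
time: 18.55
tcp_pos: [0.5469, 0.1765, 0.1476]
orientation: [3.141, -0.001, 1.472]
force: [2.9, 4.9, -2.5]
opening: 0.0399
```

Request:
{"fn": "move_arm", "kwargs": {
  "series": [
    {"claw": 60,"travel": [0,0,0],"angular": [0,0,0]},
    {"claw": 60,"travel": [0,0,0],"angular": [0,0,0]},
    {"claw": 60,"travel": [0,0,0],"angular": [0,0,0]},
    {"claw": 60,"travel": [0,0,0],"angular": [0,0,0]},
    {"claw": 60,"travel": [0,0,-0.8],"angular": [0,0,0]},
    {"claw": 60,"travel": [0,0,-1.8],"angular": [0,0,0]},
    {"claw": 60,"travel": [0,0,-2.6],"angular": [0,0,0]},
    {"claw": 60,"travel": [0,0,-2.6],"angular": [0,0,0]}
  ]
}}

```text
time: 19.35
tcp_pos: [0.5479, 0.1763, 0.2839]
orientation: [3.133, -0.002, 1.472]
force: [0.3, -0.3, -0.0]
opening: 0.0599
```

```bash
python3 -c "
from h import *
st();c=cap('scene','s12');crop(c,390,180,130,100,6,'s12c');cap('side','d12');c=cap('wrist','w12')"
```

```text
t 19.35 tcp [0.5479 0.1763 0.2839] rpy [ 3.1334 -0.0023  1.4722] F [ 0.2922 -0.307  -0.03  ] op 59.9
s12c origin 325 130 scale 6
```

View pics/s12c.png

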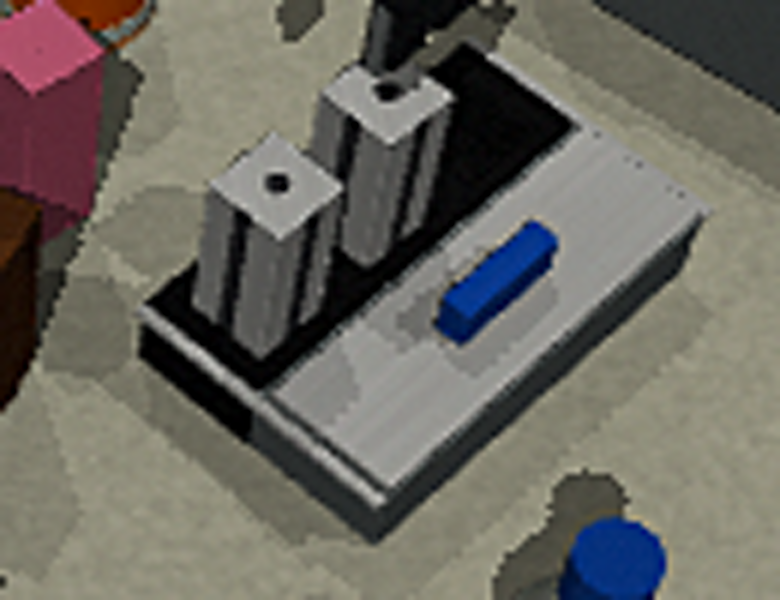

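View pics/w12.png

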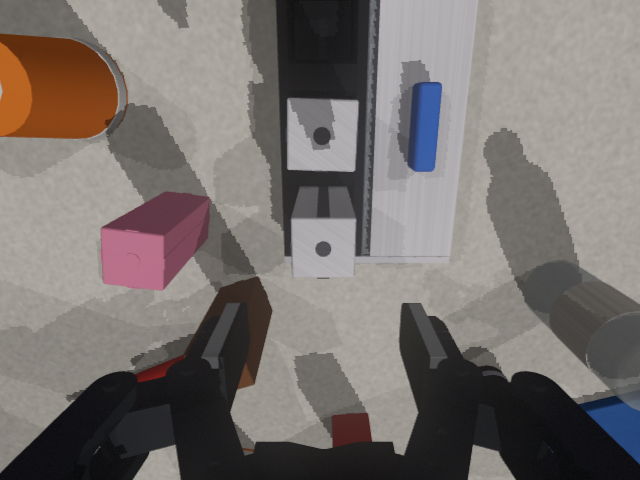

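View pics/d12.png

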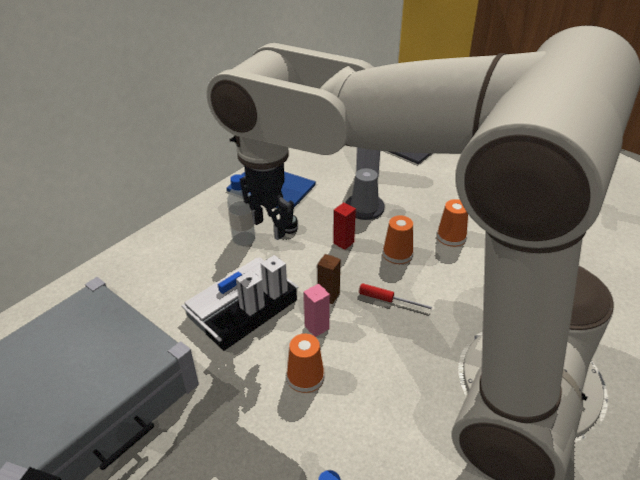

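```bash
python3 -c "
from h import *
c=cap('wrist');s=cap('scene')
a=ray(c,321.5,135,.118);b=ray(c,323,249,.118);print(a,b,b-a)
# scene dots
A=(325+389/6,130+92/6);B=(325+278/6,130+184/6)
a=ray(s,*A,.118);b=ray(s,*B,.118);print(a,b,b-a)
go(.356,.255,.26,1.47)"
```

```text
[0.5535 0.2418 0.118 ] [0.5476 0.1736 0.118 ] [-0.0059 -0.0683  0.    ]
[0.5541 0.2411 0.118 ] [0.5479 0.1729 0.118 ] [-0.0062 -0.0682  0.    ]
travel [1.2, -3.95, 0.34] angular [-0.02, 0.01, 0.02] tcp [0.5465 0.176  0.2765] yaw 1.472
```

Request:
{"fn": "move_arm", "kwargs": {
  "series": [
    {"claw": 82,"travel": [1.2,-3.95,0.34],"angular": [0,0,0]},
    {"claw": 82,"travel": [1.2,-3.95,0.34],"angular": [0,0,0]},
    {"claw": 82,"travel": [1.2,-3.95,0.34],"angular": [0,0,0]},
    {"claw": 82,"travel": [1.2,-3.95,0.34],"angular": [0,0,0]},
    {"claw": 82,"travel": [1.2,-3.95,0.34],"angular": [0,0,0]},
    {"claw": 82,"travel": [1.2,-3.95,0.34],"angular": [0,0,0]},
    {"claw": 82,"travel": [1.2,-3.95,0.34],"angular": [0,0,0]}
  ]
}}

```text
time: 20.3
tcp_pos: [0.3567, 0.2551, 0.2605]
orientation: [-3.141, 0.0, 1.472]
force: [0.7, 0.2, -0.2]
opening: 0.082
```

```bash
python3 -c "
from h import *
st();c=cap('wrist','w13');go(.356,.2875,.138,1.47)"
```

```text
t 20.3 tcp [0.3567 0.2551 0.2605] rpy [-3.1414  0.0003  1.4723] F [ 0.6685  0.1681 -0.2296] op 82.0
travel [0.65, -0.08, 2.45] angular [-0.0, 0.0, 0.02] tcp [0.357  0.255  0.2605] yaw 1.472
```

View pics/w13.png

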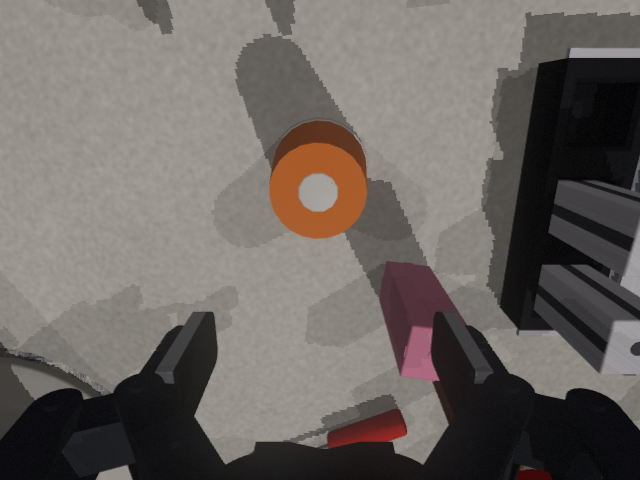

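```bash
python3 -c "
from h import *
c=cap('wrist');p=ray(c,318.5,191,.1);print(p);go(p[0]-.001,p[1]-.0005,.138,1.47)"
```

```text
[0.359  0.2887 0.1   ]
travel [0.67, -0.05, 2.45] angular [-0.01, 0.0, 0.01] tcp [0.3571 0.2549 0.2605] yaw 1.471
```

Request:
{"fn": "move_arm", "kwargs": {
  "grip_force": 40,
  "series": [
    {"claw": 82,"travel": [0.66,-0.06,0.8],"angular": [0,0,0]},
    {"claw": 82,"travel": [0.66,-0.06,1.6],"angular": [0,0,0]},
    {"claw": 82,"travel": [0.66,-0.06,2.2],"angular": [0,0,0]},
    {"claw": 82,"travel": [0.66,-0.06,2.45],"angular": [0,0,0]},
    {"claw": 82,"travel": [0.66,-0.06,2.45],"angular": [0,0,0]},
    {"claw": 50,"travel": [0.66,-0.06,2.45],"angular": [0,0,0]},
    {"claw": 50,"travel": [0.66,-0.06,2.45],"angular": [0,0,0]},
    {"claw": 50,"travel": [0.66,-0.06,2.45],"angular": [0,0,0]}
  ]
}}

```text
time: 21.2
tcp_pos: [0.3573, 0.2887, 0.1403]
orientation: [3.139, -0.002, 1.472]
force: [-0.5, -0.3, 5.4]
opening: 0.0601
```

Request:
{"fn": "move_arm", "kwargs": {
  "series": [
    {"claw": 50,"travel": [0,0,0],"angular": [0,0,0]},
    {"claw": 50,"travel": [0,0,-0.2],"angular": [0,0,0]},
    {"claw": 50,"travel": [0,0,-0.2],"angular": [0,0,0]}
  ]
}}

```text
time: 21.5
tcp_pos: [0.3571, 0.2888, 0.1504]
orientation: [3.139, -0.002, 1.472]
force: [-0.5, 0.6, -1.5]
opening: 0.0602
```

```bash
python3 -c "
from h import *
st();c=cap('wrist','w14')"
```

```text
t 21.5 tcp [0.3571 0.2888 0.1504] rpy [ 3.1393 -0.0018  1.4721] F [-0.5165  0.5825 -1.478 ] op 60.2
```

View pics/w14.png

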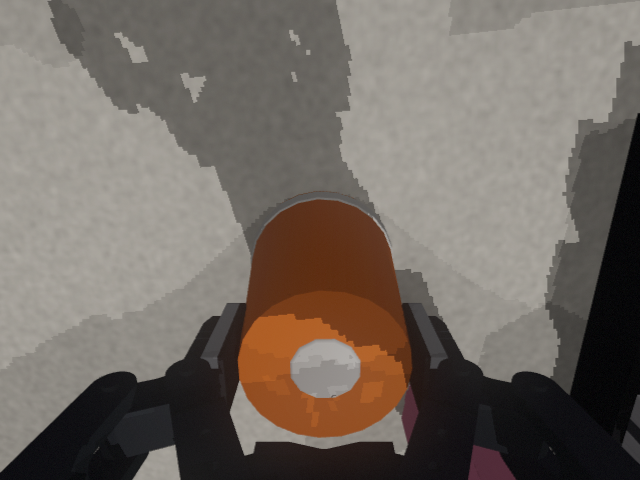

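```bash
python3 -c "
from h import *
o=st();c=cap('wrist');p=ray(c,325.5,368,o['tcp_pos'][2]-.0385);print(p-o['tcp_pos'])
go(.357,.288,.33,1.47)"
```

```text
t 21.55 tcp [0.3569 0.2886 0.1496] rpy [ 3.1399 -0.0013  1.4721] F [-0.8976 -0.3475 -1.2022] op 60.0
[ 0.0026  0.0012 -0.0385]
travel [-0.01, 0.01, -3.62] angular [0.01, -0.01, 0.02] tcp [0.3567 0.2885 0.1491] yaw 1.472
```

Request:
{"fn": "move_arm", "kwargs": {
  "series": [
    {"claw": 50,"travel": [0,0,-1],"angular": [0,0,0]},
    {"claw": 50,"travel": [0,0,-2],"angular": [0,0,0]},
    {"claw": 50,"travel": [0,0,-3],"angular": [0,0,0]},
    {"claw": 50,"travel": [0,0,-3.62],"angular": [0,0,0]},
    {"claw": 50,"travel": [0,0,-3.62],"angular": [0,0,0]}
  ]
}}

```text
time: 22.1
tcp_pos: [0.357, 0.2888, 0.3337]
orientation: [3.136, -0.004, 1.472]
force: [-0.3, -0.5, -2.5]
opening: 0.0605
```

```bash
python3 -c "
from h import *
st();go(.599,-.2373,.33,1.47)"
```

```text
t 22.1 tcp [0.357  0.2888 0.3337] rpy [ 3.1362 -0.0039  1.4723] F [-0.2758 -0.506  -2.5192] op 60.5
travel [-10.0, 5.85, 0.07] angular [0.06, -0.04, 0.03] tcp [0.357  0.2888 0.3337] yaw 1.472
```

Request:
{"fn": "move_arm", "kwargs": {
  "series": [
    {"claw": 50,"travel": [-10,5.85,0],"angular": [0,0,0]},
    {"claw": 50,"travel": [-10,5.85,0],"angular": [0,0,0]},
    {"claw": 50,"travel": [-10,5.85,0],"angular": [0,0,0]},
    {"claw": 50,"travel": [-10,5.85,0],"angular": [0,0,0]},
    {"claw": 50,"travel": [-10,5.85,0],"angular": [0,0,0]},
    {"claw": 50,"travel": [-10,5.85,0],"angular": [0,0,0]},
    {"claw": 50,"travel": [-10,5.85,0],"angular": [0,0,0]},
    {"claw": 50,"travel": [-10,5.85,0],"angular": [0,0,0]}
  ]
}}

```text
time: 22.9
tcp_pos: [0.5237, -0.0772, 0.3284]
orientation: [-3.141, -0.0, 1.472]
force: [0.7, 1.2, -1.2]
opening: 0.0603
```

```bash
python3 -c "
from h import *
st();go(.599,-.2373,.33,1.47)"
```

```text
t 22.9 tcp [ 0.5237 -0.0772  0.3284] rpy [-3.1407 -0.0004  1.4719] F [ 0.7246  1.1661 -1.1592] op 60.3
travel [-3.04, 1.81, -0.04] angular [-0.01, -0.0, 0.02] tcp [ 0.5237 -0.0772  0.3284] yaw 1.472
```

Request:
{"fn": "move_arm", "kwargs": {
  "series": [
    {"claw": 50,"travel": [-3.04,1.81,0],"angular": [0,0,0]},
    {"claw": 50,"travel": [-3.04,1.81,0],"angular": [0,0,0]},
    {"claw": 50,"travel": [-3.04,1.81,0],"angular": [0,0,0]},
    {"claw": 50,"travel": [-3.04,1.81,0],"angular": [0,0,0]},
    {"claw": 50,"travel": [-3.04,1.81,0],"angular": [0,0,0]},
    {"claw": 50,"travel": [-3.04,1.81,0],"angular": [0,0,0]}
  ]
}}

```text
time: 23.5
tcp_pos: [0.5984, -0.2355, 0.3278]
orientation: [-3.14, -0.001, 1.471]
force: [-0.2, -0.4, -0.9]
opening: 0.0603
```

```bash
python3 -c "
from h import *
st();go(.599,-.2373,.255,1.47);c=cap('scene');crop(c,270,270,160,120,5,'s15');c=cap('side','d15');crop(c,370,160,160,120,5,'d15c')"
```

```text
t 23.5 tcp [ 0.5984 -0.2355  0.3278] rpy [-3.1396 -0.0011  1.4714] F [-0.2031 -0.4288 -0.8898] op 60.3
travel [-0.04, 0.02, 1.46] angular [-0.02, -0.01, 0.02] tcp [ 0.5984 -0.2355  0.3278] yaw 1.471
s15 origin 190 210 scale 5
d15c origin 290 100 scale 5
```

View pics/s15.png

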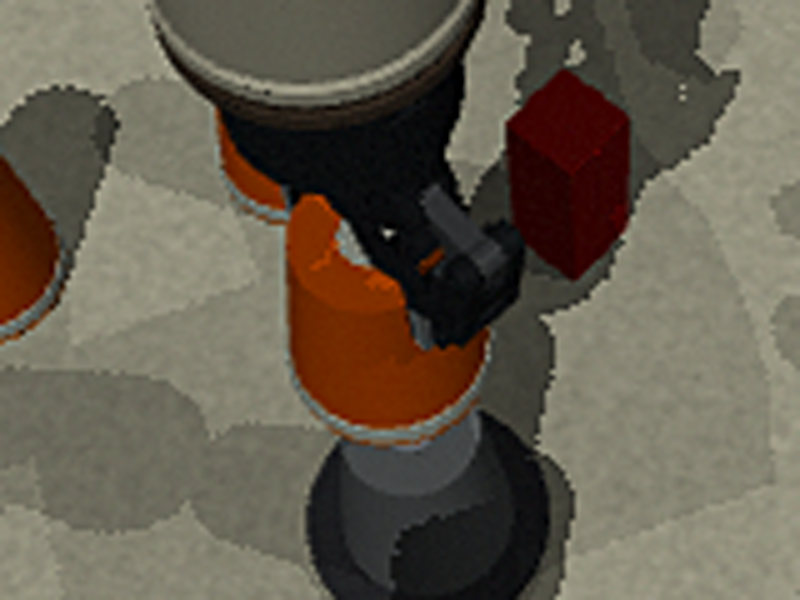

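View pics/d15c.png

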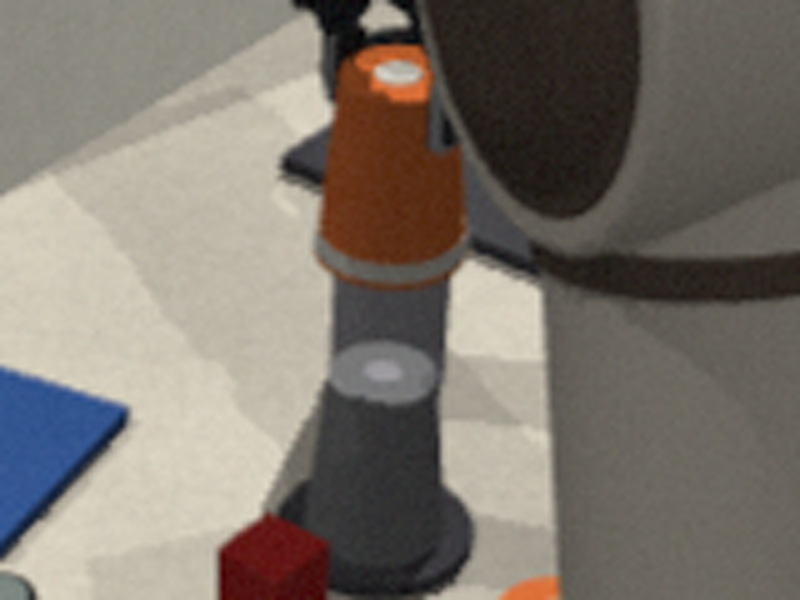

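Request:
{"fn": "move_arm", "kwargs": {
  "series": [
    {"claw": 50,"travel": [-0.03,0.01,0.7],"angular": [0,0,0]},
    {"claw": 50,"travel": [-0.03,0.01,1.4],"angular": [0,0,0]},
    {"claw": 50,"travel": [-0.03,0.01,1.8],"angular": [0,0,0]},
    {"claw": 50,"travel": [-0.03,0.01,2.1],"angular": [0,0,0]},
    {"claw": 50,"travel": [-0.03,0.01,2.3],"angular": [0,0,0]},
    {"claw": 50,"travel": [-0.03,0.01,2.3],"angular": [0,0,0]}
  ]
}}

```text
time: 24.2
tcp_pos: [0.5987, -0.2363, 0.2137]
orientation: [-3.141, -0.0, 1.473]
force: [0.1, -0.1, -1.0]
opening: 0.0601
```

```bash
python3 -c "
from h import *
st();go(.599,-.2373,.195,1.47)"
```

```text
t 24.2 tcp [ 0.5987 -0.2363  0.2137] rpy [-3.1408 -0.0005  1.4727] F [ 0.0885 -0.1184 -0.9605] op 60.1
travel [-0.02, 0.01, 0.37] angular [-0.01, -0.01, 0.03] tcp [ 0.5987 -0.2363  0.2137] yaw 1.473
```

Request:
{"fn": "move_arm", "kwargs": {
  "series": [
    {"claw": 50,"travel": [0,0,0.1],"angular": [0,0,0]},
    {"claw": 50,"travel": [0,0,0.2],"angular": [0,0,0]},
    {"claw": 50,"travel": [0,0,0.3],"angular": [0,0,0]},
    {"claw": 50,"travel": [0,0,0.3],"angular": [0,0,0]}
  ]
}}

```text
time: 24.6
tcp_pos: [0.5987, -0.2367, 0.1987]
orientation: [-3.141, -0.0, 1.472]
force: [-0.2, 0.2, -0.6]
opening: 0.0602
```

Request:
{"fn": "move_arm", "kwargs": {
  "series": [
    {"claw": 50,"travel": [0,0,0.06],"angular": [0,0,0]},
    {"claw": 50,"travel": [0,0,0.1],"angular": [0,0,0]},
    {"claw": 50,"travel": [0,0,0.1],"angular": [0,0,0]}
  ]
}}

```text
time: 24.9
tcp_pos: [0.5989, -0.2367, 0.194]
orientation: [-3.141, -0.0, 1.472]
force: [0.6, 0.3, -1.7]
opening: 0.0601
```

Request:
{"fn": "move_arm", "kwargs": {
  "series": [
    {"claw": 50,"travel": [0,0,0.05],"angular": [0,0,0]},
    {"claw": 50,"travel": [0,0,0.1],"angular": [0,0,0]},
    {"claw": 50,"travel": [0,0,0.1],"angular": [0,0,0]}
  ]
}}

```text
time: 25.2
tcp_pos: [0.5989, -0.2366, 0.1889]
orientation: [-3.141, -0.0, 1.472]
force: [2.2, 1.5, -3.4]
opening: 0.0603
```

Request:
{"fn": "move_arm", "kwargs": {
  "series": [
    {"claw": 50,"travel": [0,0,0.03],"angular": [0,0,0]},
    {"claw": 50,"travel": [0,0,0.06],"angular": [0,0,0]},
    {"claw": 50,"travel": [0,0,0.06],"angular": [0,0,0]}
  ]
}}

```text
time: 25.5
tcp_pos: [0.599, -0.2366, 0.1865]
orientation: [3.141, -0.0, 1.472]
force: [0.7, 2.6, 2.7]
opening: 0.0602
```

Request:
{"fn": "move_arm", "kwargs": {
  "series": [
    {"claw": 50,"travel": [0,0,0.03],"angular": [0,0,0]},
    {"claw": 50,"travel": [0,0,0.03],"angular": [0,0,0]}
  ]
}}

```text
time: 25.7
tcp_pos: [0.5991, -0.2366, 0.1855]
orientation: [3.141, -0.0, 1.472]
force: [-0.4, 4.1, 8.0]
opening: 0.0607
```

Request:
{"fn": "move_arm", "kwargs": {
  "series": [
    {"claw": 50,"travel": [0,0,0.03],"angular": [0,0,0]},
    {"claw": 50,"travel": [0,0,0.03],"angular": [0,0,0]}
  ]
}}

```text
time: 25.9
tcp_pos: [0.5991, -0.2367, 0.185]
orientation: [3.14, 0.0, 1.472]
force: [-4.0, 6.1, 17.7]
opening: 0.0606
```

Request:
{"fn": "move_arm", "kwargs": {
  "series": [
    {"claw": 82,"travel": [0,0,-0.04],"angular": [0,0,0]},
    {"claw": 82,"travel": [0,0,-0.04],"angular": [0,0,0]},
    {"claw": 82,"travel": [0,0,-0.04],"angular": [0,0,0]},
    {"claw": 82,"travel": [0,0,-0.04],"angular": [0,0,0]},
    {"claw": 82,"travel": [0,0,-0.8],"angular": [0,0,0]},
    {"claw": 40,"travel": [0,0,-1.4],"angular": [0,0,0]},
    {"claw": 0,"travel": [0,0,-1.4],"angular": [0,0,0]},
    {"claw": 0,"travel": [0,0,-1.4],"angular": [0,0,0]}
  ]
}}

```text
time: 26.7
tcp_pos: [0.5989, -0.2368, 0.2535]
orientation: [3.141, 0.0, 1.472]
force: [0.1, -0.7, -1.7]
opening: 0.0397
```

```bash
python3 -c "
from h import *
st();c=cap('scene','s16');crop(c,270,280,160,120,5,'s16c');c=cap('side','d16');crop(c,370,160,160,120,5,'d16c');cap('wrist','w16')"
```

```text
t 26.7 tcp [ 0.5989 -0.2368  0.2535] rpy [3.1409 0.0003 1.4722] F [ 0.0642 -0.6585 -1.651 ] op 39.7
s16c origin 190 220 scale 5
d16c origin 290 100 scale 5
```

View pics/s16c.png

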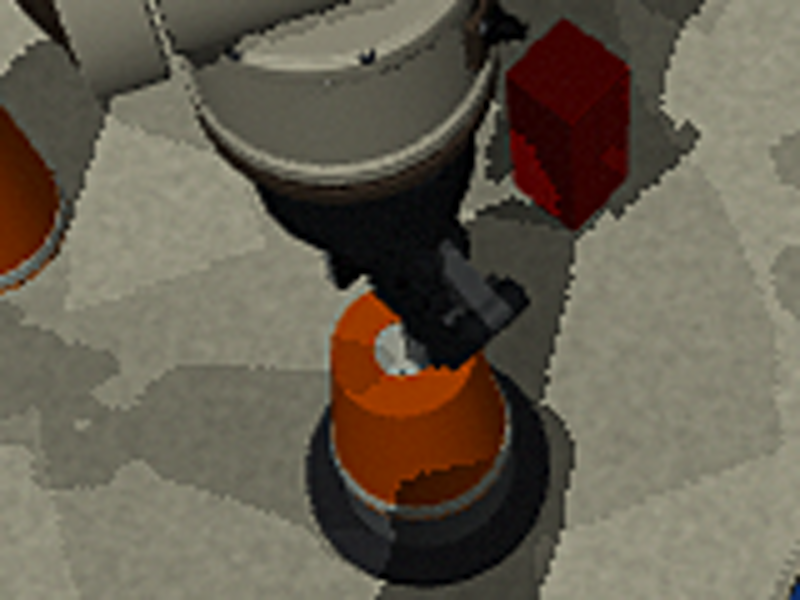

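View pics/d16c.png

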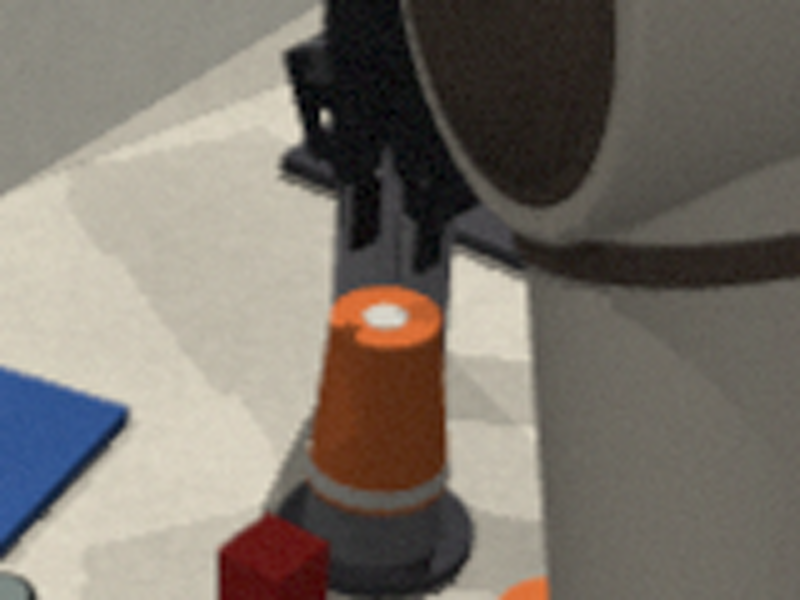

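View pics/w16.png

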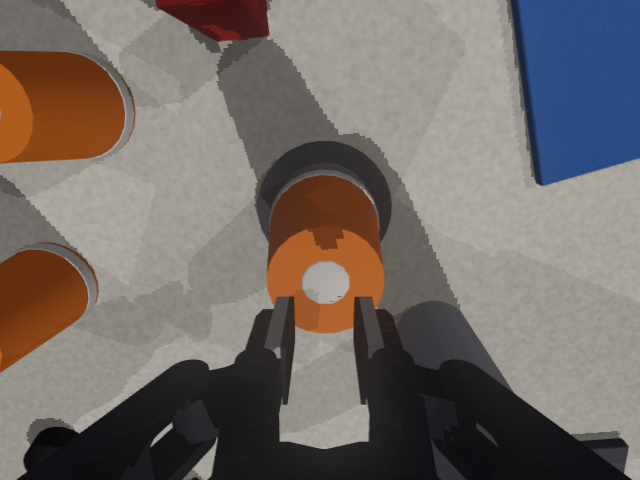

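Request:
{"fn": "move_arm", "kwargs": {
  "series": [
    {"claw": 0,"travel": [0,0,0],"angular": [0,0,0]},
    {"claw": 0,"travel": [0,0,0],"angular": [0,0,0]},
    {"claw": 0,"travel": [0,0,0.3],"angular": [0,0,0]},
    {"claw": 0,"travel": [0,0,0.58],"angular": [0,0,0]},
    {"claw": 0,"travel": [0,0,0.58],"angular": [0,0,0]}
  ]
}}

```text
time: 27.35
tcp_pos: [0.5981, -0.2364, 0.2209]
orientation: [-3.138, -0.002, 1.472]
force: [-0.1, 0.2, -0.3]
opening: 0.0001
```

Request:
{"fn": "move_arm", "kwargs": {
  "series": [
    {"claw": 0,"travel": [0,0,0.04],"angular": [0,0,0]},
    {"claw": 0,"travel": [0,0,0.04],"angular": [0,0,0]}
  ]
}}

```text
time: 27.55
tcp_pos: [0.5989, -0.2368, 0.2222]
orientation: [-3.142, -0.0, 1.472]
force: [-0.0, 0.4, 0.5]
opening: 0.0003
```

Request:
{"fn": "move_arm", "kwargs": {
  "series": [
    {"claw": 0,"travel": [0,0,0.03],"angular": [0,0,0]},
    {"claw": 0,"travel": [0,0,0.03],"angular": [0,0,0]}
  ]
}}

```text
time: 27.75
tcp_pos: [0.5989, -0.2368, 0.2209]
orientation: [3.141, 0.0, 1.472]
force: [-0.1, -0.3, -0.9]
opening: 0.0001
```

Request:
{"fn": "move_arm", "kwargs": {
  "series": [
    {"claw": 0,"travel": [0,0,0.03],"angular": [0,0,0]},
    {"claw": 0,"travel": [0,0,0.06],"angular": [0,0,0]},
    {"claw": 0,"travel": [0,0,0.06],"angular": [0,0,0]}
  ]
}}

```text
time: 28.05
tcp_pos: [0.5988, -0.2367, 0.2177]
orientation: [-3.141, -0.0, 1.472]
force: [0.6, -0.4, 0.3]
opening: 0.0001
```

Request:
{"fn": "move_arm", "kwargs": {
  "series": [
    {"claw": 0,"travel": [0,0,0.02],"angular": [0,0,0]},
    {"claw": 0,"travel": [0,0,0.02],"angular": [0,0,0]}
  ]
}}

```text
time: 28.25
tcp_pos: [0.5989, -0.2367, 0.2171]
orientation: [3.141, 0.0, 1.472]
force: [-0.3, 1.0, 3.5]
opening: -0.0001
```

Request:
{"fn": "move_arm", "kwargs": {
  "series": [
    {"claw": 0,"travel": [0,0,0.02],"angular": [0,0,0]},
    {"claw": 0,"travel": [0,0,0.02],"angular": [0,0,0]}
  ]
}}

```text
time: 28.45
tcp_pos: [0.599, -0.2368, 0.2167]
orientation: [3.14, 0.0, 1.472]
force: [-1.3, 1.4, 10.7]
opening: -0.0001
```

Request:
{"fn": "move_arm", "kwargs": {
  "series": [
    {"claw": 0,"travel": [0,0,0.02],"angular": [0,0,0]},
    {"claw": 0,"travel": [0,0,0.02],"angular": [0,0,0]}
  ]
}}

```text
time: 28.65
tcp_pos: [0.5991, -0.2369, 0.2164]
orientation: [3.14, 0.001, 1.472]
force: [-3.6, 2.3, 16.1]
opening: 0.0001
```

Request:
{"fn": "move_arm", "kwargs": {
  "series": [
    {"claw": 0,"travel": [0,0,0.015],"angular": [0,0,0]},
    {"claw": 0,"travel": [0,0,0.015],"angular": [0,0,0]},
    {"claw": 0,"travel": [0,0,0.015],"angular": [0,0,0]}
  ]
}}

```text
time: 28.95
tcp_pos: [0.5992, -0.2369, 0.2164]
orientation: [3.139, 0.001, 1.472]
force: [-6.1, 3.7, 22.1]
opening: -0.0001
```

Request:
{"fn": "move_arm", "kwargs": {
  "series": [
    {"claw": 0,"travel": [0,0,-0.5],"angular": [0,0,0]},
    {"claw": 60,"travel": [0,0,-1.3],"angular": [0,0,0]},
    {"claw": 82,"travel": [0,0,-1.6],"angular": [0,0,0]},
    {"claw": 82,"travel": [0,0,-1.6],"angular": [0,0,0]}
  ]
}}

```text
time: 29.35
tcp_pos: [0.5993, -0.237, 0.2966]
orientation: [3.138, 0.001, 1.472]
force: [1.2, 0.0, 0.1]
opening: 0.0434
```

```bash
python3 -c "
from h import *
st();go(.423,-.170,.26,1.47)"
```

```text
t 29.35 tcp [ 0.5993 -0.237   0.2966] rpy [3.1379 0.0015 1.4723] F [1.1631 0.0027 0.054 ] op 43.4
travel [0.99, -3.64, 0.72] angular [0.04, 0.02, 0.03] tcp [ 0.5993 -0.237   0.2966] yaw 1.472
```

Request:
{"fn": "move_arm", "kwargs": {
  "series": [
    {"claw": 82,"travel": [0.99,-3.64,0.72],"angular": [0,0,0]},
    {"claw": 82,"travel": [0.99,-3.64,0.72],"angular": [0,0,0]},
    {"claw": 82,"travel": [0.99,-3.64,0.72],"angular": [0,0,0]},
    {"claw": 82,"travel": [0.99,-3.64,0.72],"angular": [0,0,0]},
    {"claw": 82,"travel": [0.99,-3.64,0.72],"angular": [0,0,0]},
    {"claw": 82,"travel": [0.99,-3.64,0.72],"angular": [0,0,0]},
    {"claw": 82,"travel": [0.99,-3.64,0.72],"angular": [0,0,0]}
  ]
}}

```text
time: 30.05
tcp_pos: [0.4232, -0.1699, 0.2578]
orientation: [3.142, -0.0, 1.472]
force: [1.3, 0.1, 0.2]
opening: 0.0819
```

```bash
python3 -c "
from h import *
st();c=cap('wrist','w17');cap('scene','s17')"
```

```text
t 30.05 tcp [ 0.4232 -0.1699  0.2578] rpy [ 3.1416 -0.0001  1.4721] F [1.3179 0.1355 0.1679] op 81.9
```

View pics/w17.png

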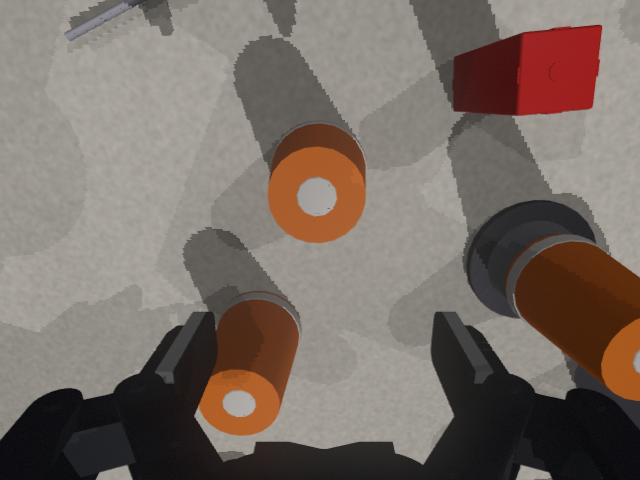

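View pics/s17.png

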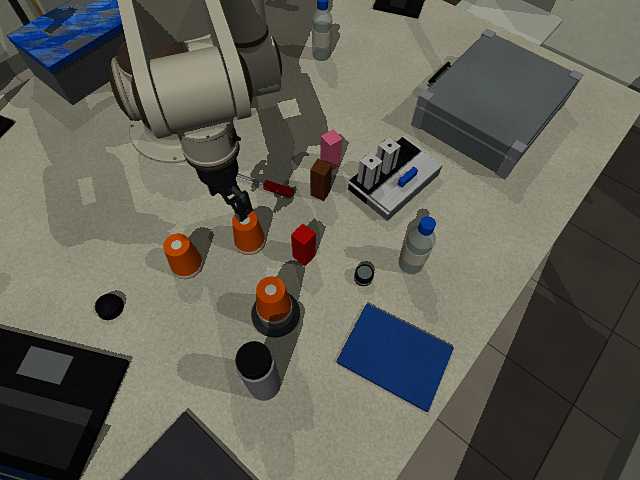

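```bash
python3 -c "
from h import *
c=cap('wrist');p=ray(c,317,196,.1);print(p);print('c2',ray(c,239,403,.1));go(p[0]-.002,p[1]-.0006,.138,1.47)"
```

```text
[ 0.4242 -0.1384  0.1   ]
c2 [ 0.3537 -0.2818  0.1   ]
travel [0.61, -0.08, 2.39] angular [-0.01, -0.0, 0.03] tcp [ 0.4233 -0.1699  0.2577] yaw 1.472
```

Request:
{"fn": "move_arm", "kwargs": {
  "grip_force": 40,
  "series": [
    {"claw": 82,"travel": [0.63,-0.07,0.8],"angular": [0,0,0]},
    {"claw": 82,"travel": [0.63,-0.07,1.6],"angular": [0,0,0]},
    {"claw": 82,"travel": [0.63,-0.07,2.2],"angular": [0,0,0]},
    {"claw": 82,"travel": [0.63,-0.07,2.39],"angular": [0,0,0]},
    {"claw": 82,"travel": [0.63,-0.07,2.39],"angular": [0,0,0]},
    {"claw": 50,"travel": [0.63,-0.07,2.39],"angular": [0,0,0]},
    {"claw": 50,"travel": [0.63,-0.07,2.39],"angular": [0,0,0]},
    {"claw": 50,"travel": [0.63,-0.07,2.39],"angular": [0,0,0]}
  ]
}}

```text
time: 31.0
tcp_pos: [0.423, -0.1384, 0.1404]
orientation: [3.139, 0.001, 1.472]
force: [-2.2, -0.1, 5.8]
opening: 0.0604
```

Request:
{"fn": "move_arm", "kwargs": {
  "series": [
    {"claw": 50,"travel": [0,0,0],"angular": [0,0,0]},
    {"claw": 50,"travel": [0,0,-0.2],"angular": [0,0,0]},
    {"claw": 50,"travel": [0,0,-1.2],"angular": [0,0,0]},
    {"claw": 50,"travel": [0,0,-2.2],"angular": [0,0,0]},
    {"claw": 50,"travel": [0,0,-3.2],"angular": [0,0,0]},
    {"claw": 50,"travel": [0,0,-4.2],"angular": [0,0,0]},
    {"claw": 50,"travel": [0,0,-4.2],"angular": [0,0,0]}
  ]
}}

```text
time: 31.7
tcp_pos: [0.4228, -0.1382, 0.3566]
orientation: [3.131, 0.004, 1.472]
force: [0.6, -0.5, -3.1]
opening: 0.0602
```

```bash
python3 -c "
from h import *
o=st();c=cap('wrist','w18');go(.599,-.2365,.345,1.47)"
```

```text
t 31.7 tcp [ 0.4228 -0.1382  0.3566] rpy [3.1315 0.0041 1.4722] F [ 0.6493 -0.4784 -3.0944] op 60.2
travel [-1.61, 3.71, 0.19] angular [0.07, 0.03, 0.02] tcp [ 0.4225 -0.1381  0.353 ] yaw 1.472
```

View pics/w18.png

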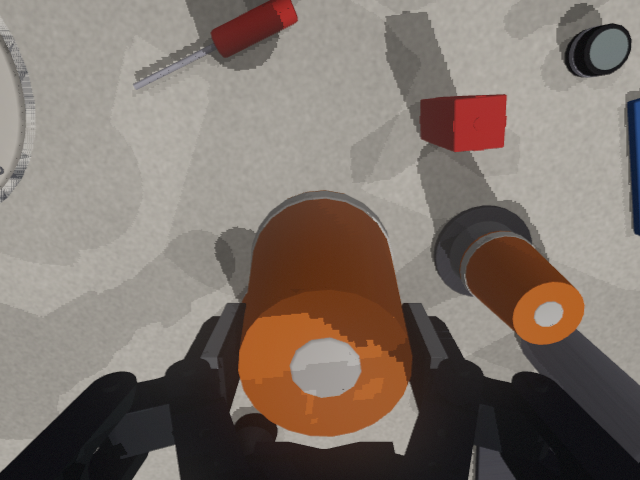

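Request:
{"fn": "move_arm", "kwargs": {
  "series": [
    {"claw": 50,"travel": [-1.61,3.71,0.19],"angular": [0,0,0]},
    {"claw": 50,"travel": [-1.61,3.71,0.19],"angular": [0,0,0]},
    {"claw": 50,"travel": [-1.61,3.71,0.19],"angular": [0,0,0]},
    {"claw": 50,"travel": [-1.61,3.71,0.19],"angular": [0,0,0]},
    {"claw": 50,"travel": [-1.61,3.71,0.19],"angular": [0,0,0]},
    {"claw": 50,"travel": [-1.61,3.71,0.19],"angular": [0,0,0]},
    {"claw": 50,"travel": [-1.61,3.71,0.19],"angular": [0,0,0]}
  ]
}}

```text
time: 32.45
tcp_pos: [0.5982, -0.2358, 0.3394]
orientation: [-3.142, -0.0, 1.472]
force: [-0.4, -0.3, 0.2]
opening: 0.0602
```

```bash
python3 -c "
from h import *
st();go(.5987,-.2362,.246,1.47);c=cap('side');crop(c,370,140,160,120,5,'d19c')"
```

```text
t 32.45 tcp [ 0.5982 -0.2358  0.3394] rpy [-3.1415 -0.0002  1.4723] F [-0.3956 -0.2607  0.2383] op 60.2
travel [-0.01, 0.01, 1.87] angular [-0.0, -0.0, 0.03] tcp [ 0.5982 -0.2358  0.3394] yaw 1.472
d19c origin 290 80 scale 5
```

View pics/d19c.png

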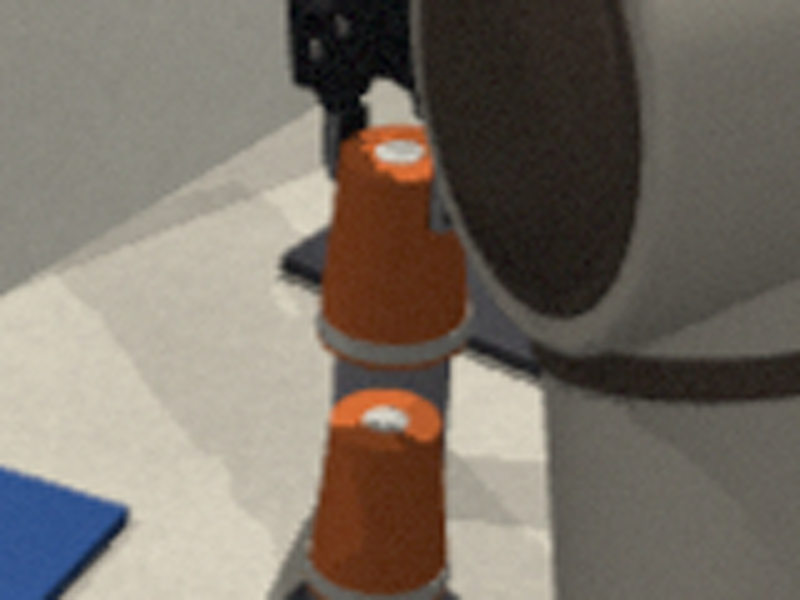

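Request:
{"fn": "move_arm", "kwargs": {
  "series": [
    {"claw": 50,"travel": [-0.01,0.01,0.6],"angular": [0,0,0]},
    {"claw": 50,"travel": [-0.01,0.01,1.2],"angular": [0,0,0]},
    {"claw": 50,"travel": [-0.01,0.01,1.6],"angular": [0,0,0]},
    {"claw": 50,"travel": [-0.01,0.01,1.87],"angular": [0,0,0]},
    {"claw": 50,"travel": [-0.01,0.01,1.87],"angular": [0,0,0]}
  ]
}}

```text
time: 33.0
tcp_pos: [0.5985, -0.2363, 0.245]
orientation: [-3.141, -0.001, 1.472]
force: [0.2, 0.1, -1.2]
opening: 0.0602
```

Request:
{"fn": "move_arm", "kwargs": {
  "series": [
    {"claw": 50,"travel": [0,0,0.12],"angular": [0,0,0]},
    {"claw": 50,"travel": [0,0,0.24],"angular": [0,0,0]},
    {"claw": 50,"travel": [0,0,0.36],"angular": [0,0,0]},
    {"claw": 50,"travel": [0,0,0.36],"angular": [0,0,0]}
  ]
}}

```text
time: 33.4
tcp_pos: [0.5992, -0.2367, 0.2268]
orientation: [-3.141, -0.0, 1.472]
force: [-0.2, -0.1, -0.6]
opening: 0.0604
```

Request:
{"fn": "move_arm", "kwargs": {
  "series": [
    {"claw": 50,"travel": [0.01,-0.006,0.06],"angular": [0,0,0]},
    {"claw": 50,"travel": [0.01,-0.006,0.12],"angular": [0,0,0]},
    {"claw": 50,"travel": [0.01,-0.006,0.12],"angular": [0,0,0]}
  ]
}}

```text
time: 33.7
tcp_pos: [0.5991, -0.2362, 0.2212]
orientation: [-3.141, -0.0, 1.472]
force: [0.6, 0.4, -2.8]
opening: 0.0603
```

Request:
{"fn": "move_arm", "kwargs": {
  "series": [
    {"claw": 50,"travel": [0,0,0.03],"angular": [0,0,0]},
    {"claw": 50,"travel": [0,0,0.04],"angular": [0,0,0]},
    {"claw": 50,"travel": [0,0,0.04],"angular": [0,0,0]}
  ]
}}

```text
time: 34.0
tcp_pos: [0.5992, -0.2363, 0.2197]
orientation: [3.141, -0.0, 1.472]
force: [-0.5, 0.2, 0.8]
opening: 0.0604
```

Request:
{"fn": "move_arm", "kwargs": {
  "series": [
    {"claw": 50,"travel": [0,0,0.03],"angular": [0,0,0]},
    {"claw": 50,"travel": [0,0,0.03],"angular": [0,0,0]}
  ]
}}

```text
time: 34.2
tcp_pos: [0.5992, -0.2363, 0.2183]
orientation: [3.141, 0.0, 1.472]
force: [-0.9, 0.4, 3.3]
opening: 0.0602
```

Request:
{"fn": "move_arm", "kwargs": {
  "series": [
    {"claw": 50,"travel": [0,0,0.03],"angular": [0,0,0]},
    {"claw": 50,"travel": [0,0,0.03],"angular": [0,0,0]}
  ]
}}

```text
time: 34.4
tcp_pos: [0.5992, -0.2364, 0.2173]
orientation: [3.141, 0.0, 1.472]
force: [-2.0, 0.3, 8.0]
opening: 0.0602
```

Request:
{"fn": "move_arm", "kwargs": {
  "series": [
    {"claw": 50,"travel": [0,0,0.02],"angular": [0,0,0]},
    {"claw": 50,"travel": [0,0,0.02],"angular": [0,0,0]}
  ]
}}

```text
time: 34.6
tcp_pos: [0.5992, -0.2364, 0.2168]
orientation: [3.14, 0.001, 1.472]
force: [-4.5, 1.7, 14.0]
opening: 0.0602
```

Good; release, then press with closed fingers (seat expected at TCP z .2484).

Request:
{"fn": "move_arm", "kwargs": {
  "series": [
    {"claw": 82,"travel": [0,0,-0.03],"angular": [0,0,0]},
    {"claw": 82,"travel": [0,0,-0.03],"angular": [0,0,0]},
    {"claw": 82,"travel": [0,0,-0.03],"angular": [0,0,0]},
    {"claw": 82,"travel": [0,0,-0.03],"angular": [0,0,0]},
    {"claw": 82,"travel": [0,0,-0.8],"angular": [0,0,0]},
    {"claw": 40,"travel": [0,0,-1.3],"angular": [0,0,0]},
    {"claw": 0,"travel": [0,0,-1.3],"angular": [0,0,0]},
    {"claw": 0,"travel": [0,0,-1.3],"angular": [0,0,0]}
  ]
}}

```text
time: 35.4
tcp_pos: [0.5992, -0.2363, 0.2806]
orientation: [3.141, 0.0, 1.472]
force: [-0.1, -0.1, -0.1]
opening: 0.04
```

Request:
{"fn": "move_arm", "kwargs": {
  "series": [
    {"claw": 0,"travel": [0,0,0],"angular": [0,0,0]},
    {"claw": 0,"travel": [0,0,0],"angular": [0,0,0]},
    {"claw": 0,"travel": [0,0,0.3],"angular": [0,0,0]},
    {"claw": 0,"travel": [0,0,0.56],"angular": [0,0,0]},
    {"claw": 0,"travel": [0,0,0.56],"angular": [0,0,0]},
    {"claw": 0,"travel": [0,0,0.56],"angular": [0,0,0]}
  ]
}}

```text
time: 36.0
tcp_pos: [0.599, -0.2362, 0.2518]
orientation: [-3.14, -0.001, 1.472]
force: [0.8, -0.1, 0.3]
opening: -0.0002
```

Request:
{"fn": "move_arm", "kwargs": {
  "series": [
    {"claw": 0,"travel": [0,0,0.04],"angular": [0,0,0]},
    {"claw": 0,"travel": [0,0,0.06],"angular": [0,0,0]},
    {"claw": 0,"travel": [0,0,0.06],"angular": [0,0,0]}
  ]
}}

```text
time: 36.3
tcp_pos: [0.5991, -0.2363, 0.2496]
orientation: [3.141, -0.0, 1.472]
force: [-0.3, -0.4, -0.1]
opening: 0.0002
```

Request:
{"fn": "move_arm", "kwargs": {
  "series": [
    {"claw": 0,"travel": [0,0,0.02],"angular": [0,0,0]},
    {"claw": 0,"travel": [0,0,0.02],"angular": [0,0,0]}
  ]
}}

```text
time: 36.5
tcp_pos: [0.5991, -0.2363, 0.2485]
orientation: [-3.142, -0.0, 1.472]
force: [-0.5, 0.1, 0.3]
opening: 0.0003
```

Request:
{"fn": "move_arm", "kwargs": {
  "series": [
    {"claw": 0,"travel": [0,0,0.02],"angular": [0,0,0]},
    {"claw": 0,"travel": [0,0,0.02],"angular": [0,0,0]}
  ]
}}

```text
time: 36.7
tcp_pos: [0.5992, -0.2363, 0.2481]
orientation: [3.141, 0.0, 1.472]
force: [-1.2, -0.5, 4.8]
opening: 0.0001
```

Request:
{"fn": "move_arm", "kwargs": {
  "series": [
    {"claw": 0,"travel": [0,0,0.02],"angular": [0,0,0]},
    {"claw": 0,"travel": [0,0,0.02],"angular": [0,0,0]}
  ]
}}

```text
time: 36.9
tcp_pos: [0.5993, -0.2364, 0.2479]
orientation: [3.14, 0.001, 1.472]
force: [-2.5, 0.0, 11.6]
opening: 0.0002
```

Request:
{"fn": "move_arm", "kwargs": {
  "series": [
    {"claw": 0,"travel": [0,0,0.015],"angular": [0,0,0]},
    {"claw": 0,"travel": [0,0,0.015],"angular": [0,0,0]}
  ]
}}

```text
time: 37.1
tcp_pos: [0.5994, -0.2365, 0.2477]
orientation: [3.139, 0.001, 1.472]
force: [-2.6, 1.4, 15.3]
opening: -0.0
```

Request:
{"fn": "move_arm", "kwargs": {
  "series": [
    {"claw": 0,"travel": [0,0,-0.5],"angular": [0,0,0]},
    {"claw": 60,"travel": [0,0,-1.0],"angular": [0,0,0]},
    {"claw": 82,"travel": [0,0,-1.0],"angular": [0,0,0]}
  ]
}}

```text
time: 37.4
tcp_pos: [0.5997, -0.2366, 0.2995]
orientation: [3.137, 0.002, 1.472]
force: [-0.3, 0.2, 0.2]
opening: 0.0281
```

```bash
python3 -c "
from h import *
st();go(.352,-.313,.26,1.47)"
```

```text
t 37.4 tcp [ 0.5997 -0.2366  0.2995] rpy [3.1369 0.0019 1.4723] F [-0.2808  0.1875  0.2345] op 28.1
travel [-2.01, -4.78, 0.77] angular [0.05, 0.02, 0.03] tcp [ 0.5997 -0.2366  0.2995] yaw 1.472
```

Request:
{"fn": "move_arm", "kwargs": {
  "series": [
    {"claw": 82,"travel": [-2.01,-4.78,0.3],"angular": [0,0,0]},
    {"claw": 82,"travel": [-2.01,-4.78,0.3],"angular": [0,0,0]},
    {"claw": 82,"travel": [-2.01,-4.78,0.77],"angular": [0,0,0]},
    {"claw": 82,"travel": [-2.01,-4.78,0.77],"angular": [0,0,0]},
    {"claw": 82,"travel": [-2.01,-4.78,0.77],"angular": [0,0,0]},
    {"claw": 82,"travel": [-2.01,-4.78,0.77],"angular": [0,0,0]},
    {"claw": 82,"travel": [-2.01,-4.78,0.77],"angular": [0,0,0]},
    {"claw": 82,"travel": [-2.01,-4.78,0.77],"angular": [0,0,0]}
  ]
}}

```text
time: 38.2
tcp_pos: [0.352, -0.3128, 0.2575]
orientation: [3.141, 0.0, 1.472]
force: [-0.2, -0.4, 0.1]
opening: 0.0821
```

```bash
python3 -c "
from h import *
st();c=cap('wrist','w20');cap('scene','s20')"
```

```text
t 38.2 tcp [ 0.352  -0.3128  0.2575] rpy [3.141  0.0001 1.4718] F [-0.217  -0.4255  0.1424] op 82.1
```

View pics/w20.png

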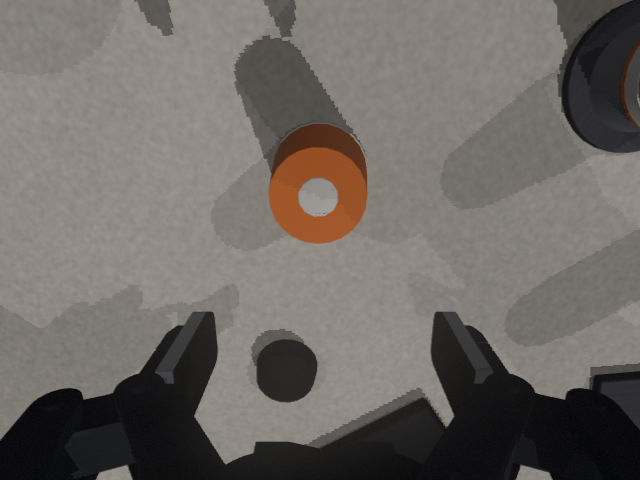

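View pics/s20.png

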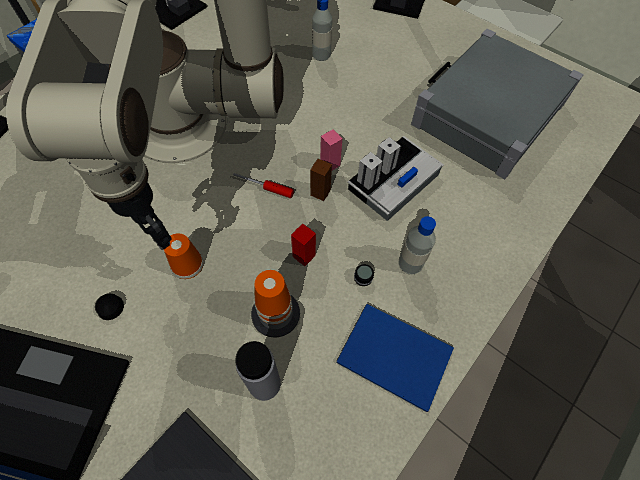

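Request:
{"fn": "move_arm", "kwargs": {
  "grip_force": 40,
  "series": [
    {"claw": 82,"travel": [0.63,-0.05,0.8],"angular": [0,0,0]},
    {"claw": 82,"travel": [0.63,-0.05,1.6],"angular": [0,0,0]},
    {"claw": 82,"travel": [0.63,-0.05,2.2],"angular": [0,0,0]},
    {"claw": 82,"travel": [0.63,-0.05,2.39],"angular": [0,0,0]},
    {"claw": 82,"travel": [0.63,-0.05,2.39],"angular": [0,0,0]},
    {"claw": 50,"travel": [0.63,-0.05,2.39],"angular": [0,0,0]},
    {"claw": 50,"travel": [0.63,-0.05,2.39],"angular": [0,0,0]},
    {"claw": 50,"travel": [0.63,-0.05,2.39],"angular": [0,0,0]}
  ]
}}

```text
time: 39.1
tcp_pos: [0.3527, -0.2819, 0.1397]
orientation: [3.139, 0.002, 1.472]
force: [-1.3, 0.4, 6.2]
opening: 0.0605
```

Request:
{"fn": "move_arm", "kwargs": {
  "series": [
    {"claw": 50,"travel": [0,0,0],"angular": [0,0,0]},
    {"claw": 50,"travel": [0,0,-0.2],"angular": [0,0,0]},
    {"claw": 50,"travel": [0,0,-1.2],"angular": [0,0,0]},
    {"claw": 50,"travel": [0,0,-2.2],"angular": [0,0,0]},
    {"claw": 50,"travel": [0,0,-3.2],"angular": [0,0,0]},
    {"claw": 50,"travel": [0,0,-4.2],"angular": [0,0,0]},
    {"claw": 50,"travel": [0,0,-4.7],"angular": [0,0,0]},
    {"claw": 50,"travel": [0,0,-4.7],"angular": [0,0,0]}
  ]
}}

```text
time: 39.9
tcp_pos: [0.3521, -0.2813, 0.378]
orientation: [3.136, 0.005, 1.472]
force: [0.5, -0.3, -1.6]
opening: 0.0604
```

```bash
python3 -c "
from h import *
o=st();c=cap('wrist','w21');go(.5987,-.2362,.375,1.47)"
```

```text
t 39.9 tcp [ 0.3521 -0.2813  0.378 ] rpy [3.1362 0.0049 1.4722] F [ 0.5116 -0.304  -1.583 ] op 60.4
travel [1.38, 4.82, 0.02] angular [0.03, 0.03, 0.02] tcp [ 0.352  -0.2812  0.3754] yaw 1.472
```

View pics/w21.png

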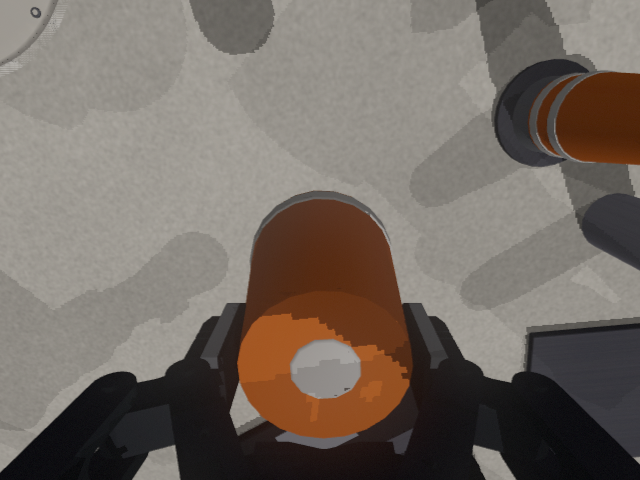

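Request:
{"fn": "move_arm", "kwargs": {
  "series": [
    {"claw": 50,"travel": [1.38,4.82,0],"angular": [0,0,0]},
    {"claw": 50,"travel": [1.38,4.82,0],"angular": [0,0,0]},
    {"claw": 50,"travel": [1.38,4.82,0],"angular": [0,0,0]},
    {"claw": 50,"travel": [1.38,4.82,0],"angular": [0,0,0]},
    {"claw": 50,"travel": [1.38,4.82,0],"angular": [0,0,0]},
    {"claw": 50,"travel": [1.38,4.82,0],"angular": [0,0,0]},
    {"claw": 50,"travel": [1.38,4.82,0],"angular": [0,0,0]},
    {"claw": 50,"travel": [1.38,4.82,0],"angular": [0,0,0]}
  ]
}}

```text
time: 40.75
tcp_pos: [0.5978, -0.2364, 0.3728]
orientation: [-3.141, -0.0, 1.472]
force: [0.3, -0.5, -0.7]
opening: 0.0602
```

```bash
python3 -c "
from h import *
st();go(.5988,-.2363,.278,1.47);c=cap('side');crop(c,370,130,160,120,5,'d22c')"
```

```text
t 40.75 tcp [ 0.5978 -0.2364  0.3728] rpy [-3.1411 -0.0001  1.4719] F [ 0.2887 -0.4716 -0.6717] op 60.2
travel [0.0, 0.02, 1.9] angular [-0.01, -0.0, 0.02] tcp [ 0.5978 -0.2364  0.3728] yaw 1.472
d22c origin 290 70 scale 5
```

View pics/d22c.png

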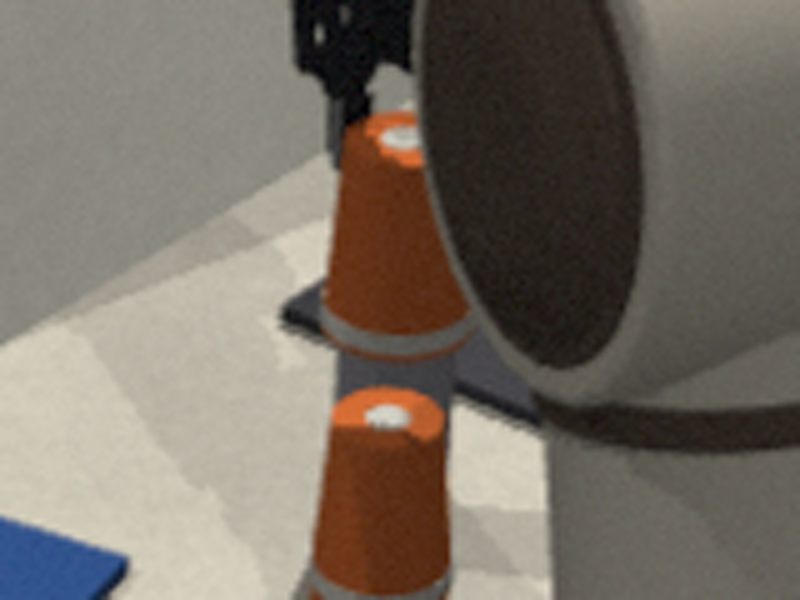

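Request:
{"fn": "move_arm", "kwargs": {
  "series": [
    {"claw": 50,"travel": [0,0.015,0.6],"angular": [0,0,0]},
    {"claw": 50,"travel": [0,0.015,1.2],"angular": [0,0,0]},
    {"claw": 50,"travel": [0,0.015,1.6],"angular": [0,0,0]},
    {"claw": 50,"travel": [0,0.015,1.9],"angular": [0,0,0]},
    {"claw": 50,"travel": [0,0.015,1.9],"angular": [0,0,0]}
  ]
}}

```text
time: 41.3
tcp_pos: [0.5983, -0.2365, 0.2766]
orientation: [-3.14, -0.001, 1.471]
force: [0.3, -1.2, -0.5]
opening: 0.0605
```

Request:
{"fn": "move_arm", "kwargs": {
  "series": [
    {"claw": 50,"travel": [0,0,0.12],"angular": [0,0,0]},
    {"claw": 50,"travel": [0,0,0.24],"angular": [0,0,0]},
    {"claw": 50,"travel": [0,0,0.36],"angular": [0,0,0]},
    {"claw": 50,"travel": [0,0,0.36],"angular": [0,0,0]}
  ]
}}

```text
time: 41.7
tcp_pos: [0.5993, -0.2362, 0.2591]
orientation: [-3.141, -0.0, 1.472]
force: [0.3, -1.0, -1.2]
opening: 0.0604
```

Request:
{"fn": "move_arm", "kwargs": {
  "series": [
    {"claw": 50,"travel": [0,-0.006,0.06],"angular": [0,0,0]},
    {"claw": 50,"travel": [0,-0.006,0.12],"angular": [0,0,0]},
    {"claw": 50,"travel": [0,-0.006,0.12],"angular": [0,0,0]}
  ]
}}

```text
time: 42.0
tcp_pos: [0.5991, -0.2363, 0.2535]
orientation: [-3.141, -0.0, 1.472]
force: [1.0, 0.4, -1.6]
opening: 0.0605
```

Request:
{"fn": "move_arm", "kwargs": {
  "series": [
    {"claw": 50,"travel": [0,0,0.03],"angular": [0,0,0]},
    {"claw": 50,"travel": [0,0,0.05],"angular": [0,0,0]},
    {"claw": 50,"travel": [0,0,0.05],"angular": [0,0,0]}
  ]
}}

```text
time: 42.3
tcp_pos: [0.5992, -0.2363, 0.2514]
orientation: [3.141, 0.0, 1.472]
force: [1.9, -0.4, 0.4]
opening: 0.0603
```

Request:
{"fn": "move_arm", "kwargs": {
  "series": [
    {"claw": 50,"travel": [0,0,0.03],"angular": [0,0,0]},
    {"claw": 50,"travel": [0,0,0.03],"angular": [0,0,0]}
  ]
}}

```text
time: 42.5
tcp_pos: [0.5992, -0.2363, 0.2499]
orientation: [3.141, -0.0, 1.472]
force: [3.3, 0.4, 0.3]
opening: 0.0605
```

Request:
{"fn": "move_arm", "kwargs": {
  "series": [
    {"claw": 50,"travel": [0,0,0.03],"angular": [0,0,0]},
    {"claw": 50,"travel": [0,0,0.03],"angular": [0,0,0]}
  ]
}}

```text
time: 42.7
tcp_pos: [0.5992, -0.2363, 0.2486]
orientation: [3.141, 0.0, 1.472]
force: [1.7, -0.3, 4.5]
opening: 0.0602
```

Request:
{"fn": "move_arm", "kwargs": {
  "series": [
    {"claw": 50,"travel": [0,0,0.02],"angular": [0,0,0]},
    {"claw": 50,"travel": [0,0,0.02],"angular": [0,0,0]}
  ]
}}

```text
time: 42.9
tcp_pos: [0.5992, -0.2363, 0.2481]
orientation: [3.14, 0.0, 1.472]
force: [1.4, 0.4, 9.4]
opening: 0.0606
```

Request:
{"fn": "move_arm", "kwargs": {
  "series": [
    {"claw": 82,"travel": [0,0,0],"angular": [0,0,0]},
    {"claw": 82,"travel": [0,0,-0.03],"angular": [0,0,0]},
    {"claw": 82,"travel": [0,0,-0.03],"angular": [0,0,0]},
    {"claw": 82,"travel": [0,0,-0.03],"angular": [0,0,0]},
    {"claw": 82,"travel": [0,0,-0.8],"angular": [0,0,0]},
    {"claw": 40,"travel": [0,0,-1.3],"angular": [0,0,0]},
    {"claw": 0,"travel": [0,0,-1.3],"angular": [0,0,0]},
    {"claw": 0,"travel": [0,0,-1.3],"angular": [0,0,0]}
  ]
}}

```text
time: 43.7
tcp_pos: [0.5991, -0.2363, 0.3123]
orientation: [3.141, 0.0, 1.472]
force: [-0.2, 0.1, -0.9]
opening: 0.0395
```

Request:
{"fn": "move_arm", "kwargs": {
  "series": [
    {"claw": 0,"travel": [0,0,0],"angular": [0,0,0]},
    {"claw": 0,"travel": [0,0,0],"angular": [0,0,0]},
    {"claw": 0,"travel": [0,0,0.3],"angular": [0,0,0]},
    {"claw": 0,"travel": [0,0,0.56],"angular": [0,0,0]},
    {"claw": 0,"travel": [0,0,0.56],"angular": [0,0,0]},
    {"claw": 0,"travel": [0,0,0.56],"angular": [0,0,0]}
  ]
}}

```text
time: 44.3
tcp_pos: [0.5989, -0.2362, 0.2836]
orientation: [-3.14, -0.001, 1.472]
force: [0.5, -0.4, 0.0]
opening: -0.0001
```

Request:
{"fn": "move_arm", "kwargs": {
  "series": [
    {"claw": 0,"travel": [0,0,0.03],"angular": [0,0,0]},
    {"claw": 0,"travel": [0,0,0.05],"angular": [0,0,0]},
    {"claw": 0,"travel": [0,0,0.05],"angular": [0,0,0]}
  ]
}}

```text
time: 44.6
tcp_pos: [0.5991, -0.2363, 0.2819]
orientation: [3.141, -0.0, 1.472]
force: [0.2, 0.2, -0.2]
opening: -0.0004
```

Request:
{"fn": "move_arm", "kwargs": {
  "series": [
    {"claw": 0,"travel": [0,0,0.02],"angular": [0,0,0]},
    {"claw": 0,"travel": [0,0,0.02],"angular": [0,0,0]}
  ]
}}

```text
time: 44.8
tcp_pos: [0.5991, -0.2363, 0.2808]
orientation: [-3.142, -0.0, 1.472]
force: [0.2, -0.2, -0.0]
opening: 0.0004
```

Request:
{"fn": "move_arm", "kwargs": {
  "series": [
    {"claw": 0,"travel": [0,0,0.02],"angular": [0,0,0]},
    {"claw": 0,"travel": [0,0,0.02],"angular": [0,0,0]}
  ]
}}

```text
time: 45.0
tcp_pos: [0.5991, -0.2363, 0.28]
orientation: [3.141, 0.0, 1.472]
force: [0.3, 0.9, 2.6]
opening: -0.0001
```

Request:
{"fn": "move_arm", "kwargs": {
  "series": [
    {"claw": 0,"travel": [0,0,0.02],"angular": [0,0,0]},
    {"claw": 0,"travel": [0,0,0.02],"angular": [0,0,0]}
  ]
}}

```text
time: 45.2
tcp_pos: [0.5992, -0.2364, 0.2798]
orientation: [3.14, 0.001, 1.472]
force: [-1.1, 1.2, 9.3]
opening: -0.0
```

Request:
{"fn": "move_arm", "kwargs": {
  "series": [
    {"claw": 0,"travel": [0,0,0.02],"angular": [0,0,0]},
    {"claw": 0,"travel": [0,0,0.02],"angular": [0,0,0]}
  ]
}}

```text
time: 45.4
tcp_pos: [0.5993, -0.2364, 0.2796]
orientation: [3.139, 0.001, 1.472]
force: [-1.6, 0.5, 15.3]
opening: -0.0
```

Request:
{"fn": "move_arm", "kwargs": {
  "series": [
    {"claw": 0,"travel": [0,0,-0.5],"angular": [0,0,0]},
    {"claw": 0,"travel": [0,0,-1.4],"angular": [0,0,0]},
    {"claw": 0,"travel": [0.8,-1,-2],"angular": [0,0,0]},
    {"claw": 0,"travel": [1.6,-2,-2],"angular": [0,0,0]},
    {"claw": 0,"travel": [2.4,-3,-2],"angular": [0,0,0]},
    {"claw": 0,"travel": [3,-4,-2],"angular": [0,0,0]},
    {"claw": 0,"travel": [3,-4,-2],"angular": [0,0,0]}
  ]
}}

```text
time: 46.1
tcp_pos: [0.4171, -0.0695, 0.3775]
orientation: [3.141, -0.0, 1.472]
force: [0.1, 0.4, 0.6]
opening: 0.0003
```

```bash
python3 -c "
from h import *
st();c=cap('scene','s23');crop(c,270,290,160,120,5,'s23c');c=cap('side','d23');crop(c,370,160,160,120,5,'d23c');cap('wrist','w23')"
```

```text
t 46.1 tcp [ 0.4171 -0.0695  0.3775] rpy [ 3.1415 -0.0001  1.4721] F [0.1133 0.3573 0.6185] op 0.3
s23c origin 190 230 scale 5
d23c origin 290 100 scale 5
```

View pics/s23.png

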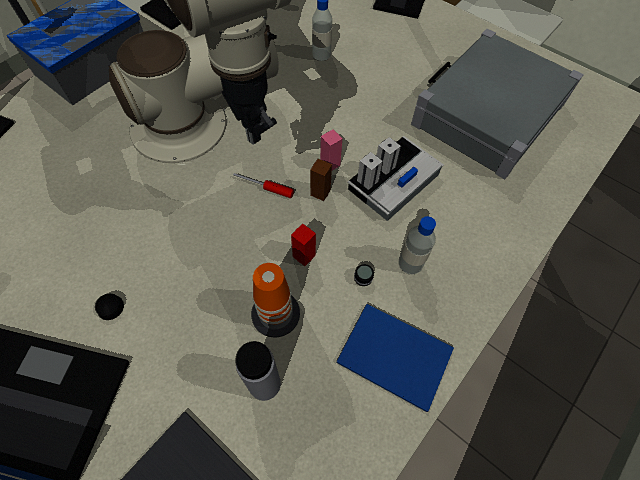

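View pics/d23.png

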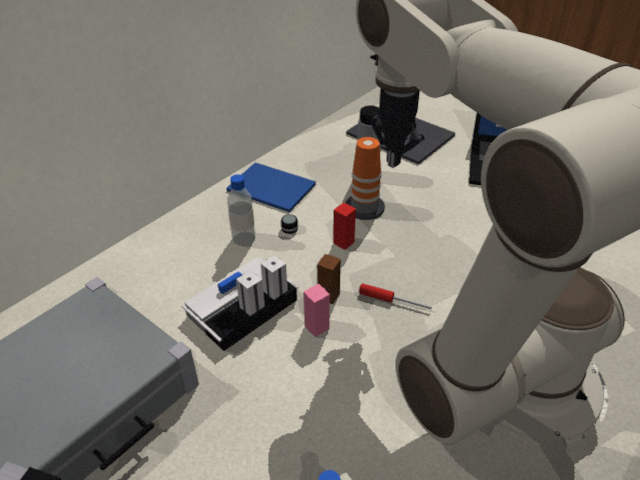

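View pics/s23c.png

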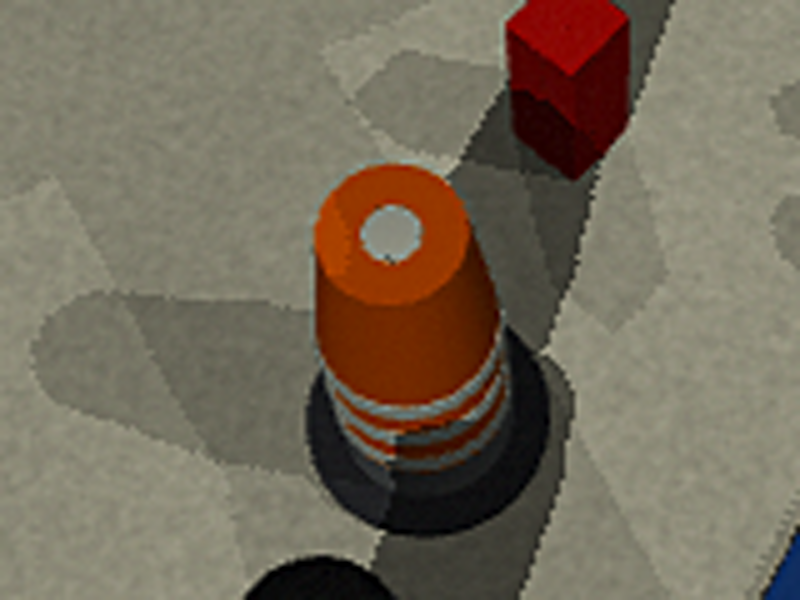

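View pics/d23c.png

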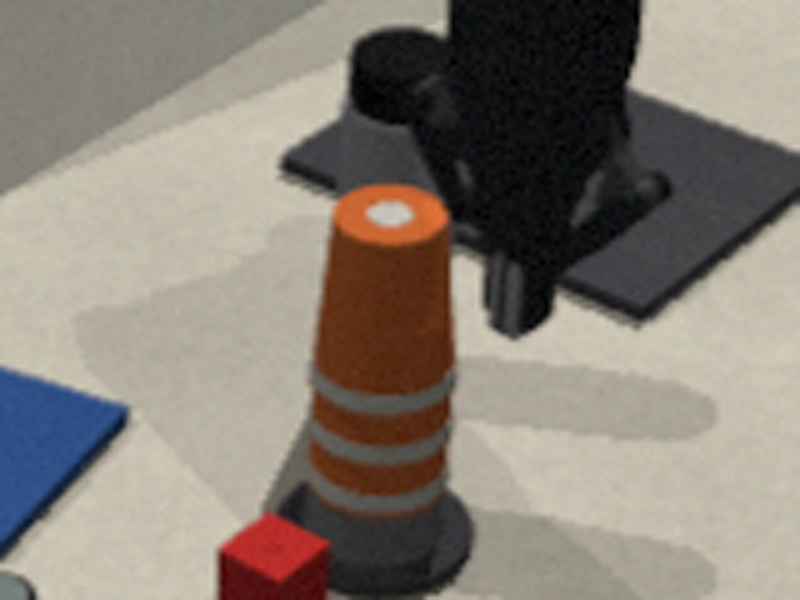

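```bash
python3 -c "
from h import *
c=cap('scene');s=cap('side')
print(ray(c,190+391/5,230+233/5,.206),ray(s,290+390/5,100+214/5,.206))
print(pr(c,[.599,-.237,.206]),pr(s,[.597,-.2385,.206]),'meas',190+391/5,230+233/5,290+390/5,100+214/5)
st()
arm.hand_in()"
```

```text
[ 0.5996 -0.2367  0.206 ] [ 0.5985 -0.2384  0.206 ]
[267.8629 276.5255] [368.4898 142.983 ] meas 268.2 276.6 368.0 142.8
t 46.35 tcp [ 0.419  -0.0708  0.378 ] rpy [3.1408 0.0002 1.4725] F [ 0.3069 -0.0108  0.6304] op 0.2
the job is handed in; nothing more can be done
```

The camera kit is put away and the job was handed in at 46 s. There were two posts and three covers in this run.

- **Shutter:** I gripped the bar and slid it to its end stop. It reached the stop sooner than expected, and the wrist force rose to about 86 N (limit 120 N) before I backed off and let go.
- **Posts:** They stand in sockets 1 and 2. The second post first caught on the socket edge, at about 38 N, because it had tilted slightly in the grip. I lifted it, shifted a few mm and it went in freely. Afterwards both tops measured as seated and 68.5 mm apart, against the true 68 mm.
- **Covers:** All three are nested on the cone, each pressed home with closed fingers at about 15–23 N. The press heights stepped up by 31.3 and 31.9 mm, against the nominal 32 mm.

**Last checks:** In both fixed cameras the stack looks straight and level. With the top assumed at its home height of 206 mm, it lies within about 2 mm of the cone axis in both views. The bottle, flask and look-alikes look unmoved, and the gripper is clear of everything. The two fixed cameras differ by about 2 mm throughout, which matches the stated calibration. No check failed. The contact forces inside the tapers could not be measured directly.

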